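# Line up the hand stamp over the open stamping jig

## Robot

A 6-joint arm with a two-finger parallel gripper is mounted at the origin on a cart in front of the work surface, level with it; the furniture and walls round the work are solid. World frame = base frame: x ahead of the robot, y to its left, z up, the work surface at z = 0. Lengths are in m, angles in rad, forces in N, time in s.
With the tool pointing down it reaches from about 0.225 to 0.725 m from the base axis. Payload 3.1 kg.
Tool frame: the origin (TCP) lies between the finger pads; the fingertips stand 22 mm ahead of it and the grasp point (between the pads) lies 3 mm ahead of it; z points along the fingers, y is the direction in which the jaws open and shut (so a half turn about z gives the same grasp; the last joint's range is limited). The gripper opens to 85 mm and grips with 20 to 120 N. Pads are 22 mm wide; open, the fingers measure 114 mm over their backs; the gripper's body (76 mm by 85 mm) begins 54 mm behind the grasp point. The pads swing forward as they close: fully open they stand 13 mm farther back than shut.
Start: joints at [-1.298, 0.048, 0.099, 1.622, 0, 1.443], TCP at [0.205, -0.483, 0.22] pointing down, gripper open.
Joint ranges: [-2.91, 2.91], [-0.99, 1.94], [-1.21, 1.42], [-2.12, 2.29], [-1.49, 1.47], [-3.14, 3.14]. Speed limits (rad/s): [2.79, 2.79, 3.14, 3.14, 3.14, 3.14].

## Interface

Orientations are given as a rotation vector (axis times angle).
In Python, from rig import robot, read_camera gives the robot as it stands.
- The arm moves only by the tool arm_command, never from a script. Its argument "increments" is a list of rows, each an object of numbers: "hand": the opening in per cent of the stroke, from 0 (shut) to 100 (fully open); "x", "y", "z": the shift along the tool's x, y, z in m; "rx", "ry", "rz": the turn, a rotation vector about the tool's x, y, z in degrees. In form: [{"hand": .., "x": .., "y": .., "z": .., "rx": .., "ry": .., "rz": ..}, ...]. A call has 1 to 5 rows; each row shifts and turns the pose as measured when the row begins, along the tool's axes as they then stand; what a row does not reach is not made up. A row lasts 1/8 s, in which the tool goes at most 62.5 mm and 10.7 degrees, less where a joint would pass 70% of its speed; a pose out of reach is approached as far as the arm can. A call is refused whole if a number of a shift passes 0.0625 or a number of a turn 10.7, either way. A call with a gripper value outside its range is refused whole. The fingers move at their own pace and stop on an object; the grip force is fixed at half the most. Time passes only in rows, so rows that do not move let the fingers close. It gives the time, the measured TCP pose, the force and the opening at its end, in the units of the state.
- robot.state(): the state, without advancing time (a new reading comes with each control period).
- read_camera(name): name is "scene" or "top" or "wrist"; returns a dict with "img" (384x512x3 uint8, red, green, blue), "intrinsics" (3x3 intrinsics, pixels), "position" and "attitude" of the camera in the world; the wrist camera has in their place "mount" (4x4, takes a point from camera to tool coordinates, whose origin is the TCP and whose axes are the flange's). Camera axes: x right, y down, z forward; pixel columns grow to the right and rows downward; lengths in m; the calibration is good to about 2 mm. A picture is of the moment at which its call begins: read the wrist's pose just before it. There is no depth.
- robot.close_job(): hands the job in, once; it reports no verdict.
The state is a dict: "t": time; "joint_positions": joint angles; "qd": joint speeds; "joint_torque": joint torques, N m; "eef_pos": TCP position; "ee_rot": TCP orientation; "ft_force": force on the tool from outside, world axes, zero at the start; "moment": the same for the moment, N m; "grip_width": finger opening in m.
Only numpy, scipy, OpenCV 4.12 (cv2) and the standard library are available. Lean on these libraries where they do the work, as an engineer would, in place of code of your own. Each camera call takes 0.05 s, during which the arm holds its last target. There are 200 camera calls.

## Task

Fold the white hinged panel of the stamping jig up until it stands straight upright, and leave it so. Then pick up the wooden-handled hand stamp that stands near the gift boxes, lift it over the stack of two gift boxes, and stop with its brass foot about a centimetre above the leather blank in the jig, upright, centred in the brass frame and square with it (long side of the foot along the long side of the frame). Never let the stamp touch the jig and do not disturb the other things; finish while still holding the stamp there in the gripper: do not press it down or let go.

Things in the scene. Friction and masses are not known exactly. Their poses are not given: they have to be found in the camera images.
- stamp: Hand stamp standing 9 to 40 cm right of the gift boxes (not the one at the table's far right end): round brown wooden handle, up to 28 mm thick, on a brass foot 22 (its x) x 30 (its y) x 8 mm; 73 mm tall, 60 to 130 g. Origin: centre of the foot's underside; z up the handle. Grip the handle across any direction, 45 to 55 mm above the underside. Half-turn symmetric.
- jig: Stamping jig, fixed, left of the gift boxes: grey base plate 120 (its x) x 150 mm (its y), top 12 mm above the table. Origin: centre of its underside; x points to the hinge side (away from the robot), z up. On it a blue leather blank 60 x 76 x 1 mm and a brass frame 4 mm high, opening 32 (x) x 40 mm (y), centred at jig x = -8 mm, y = 0.
- target (a point): Centre of the opening of the brass frame, on the top face of the leather blank, 13 mm above the table; axes parallel to the jig's. The frame stands 3 mm higher than this point.
- hinge (a point): Middle of the panel's hinge line, on the jig at jig x = +52 mm, y = 0, 21 mm above the table; the hinge line runs along the jig's y.
- panel (a joint): Angle of the white panel (110 mm wide, 87 mm from hinge line to free edge, 5 mm thick, 10 mm round metal lip at the free edge), rad: 0 = flat over the blank, free edge at jig -x; pi/2 = straight up; 2.6 = laid far back. Starts 40 to 60 degrees above flat, leaning over the blank. Stiff hinge: stays where it is left; about 2 N at the lip moves it.
- panel_lip (a point): Middle of the round lip (10 mm diameter) along the panel's free edge, 82 mm from the hinge line.
- box_low: Lower of two equal dark blue gift boxes, 62 mm (its x) by 150 mm (its y) by 34 mm high, lying on the table between stamp and jig, its long side pointing roughly away from the robot. Origin: centre of its underside.
- box_top: Upper gift box, same size, lying squarely on the lower one: the stack is 68 mm high. Loose. Origin: centre of its underside. The stamp must cross above this box.
- film_dispenser: Bystander: small clear film dispenser with a tab, 29 x 27 x 51 mm, standing near the stamp. Origin: centre of its underside.
- foil_roll: Bystander: silver foil roll standing on end, 52 mm diameter, 31 mm high, near the stamp. Origin: centre of its underside.
- spool: Bystander: ribbon spool lying flat, 54 mm diameter, 18 mm high, beyond the gift boxes. Origin: underside, about 5 mm from the middle.
- rub_block: Bystander: eraser, 21 x 50 x 12 mm, at the left side of the table. Origin: centre of its underside.
Things that resemble listed ones, but are neither listed nor needed, are in the scene too. There is more than one size of the stamp; the job needs the smaller.

How it is judged:
By the outcome, as a careful person would: the job done as asked, in the order asked, and still so for the second after the job is handed in, while the arm keeps its last pose, push and grip.
It also fails if it takes over 58 s, if anything falls off the work surface, if the arm or the gripper's body presses on something with over 40 N, if the wrist force passes 120 N, or if a joint passes its speed limit or range.

## Working session

There is one attempt and no reset: what is moved stays moved. The work goes in short steps, Python scripts to look and compute and a tool call to move; the robot and the scene stay as the last step left them, time stands still between calls to the robot, and variables do not carry over. Pictures are saved under pics/ and viewed, about 8 in all and at most 12, crops included, and the job is handed in when it is done.

Besides the shell and the picture viewer there is one more tool, called after "Emit:" as a command line: name --argument value ..., lists and objects as JSON in quotes. arm_command: Moves the arm, as the interface text tells. Its arguments: {"type":"object","properties":{"increments":{"type":"array","items":{"type":"object","properties":{"hand":{"type":"number"},"x":{"type":"number"},"y":{"type":"number"},"z":{"type":"number"},"rx":{"type":"number"},"ry":{"type":"number"},"rz":{"type":"number"}}}}},"required":["increments"]}

```bash
mkdir -p pics
cat > h.py <<'E'
import numpy as np,cv2
from scipy.spatial.transform import Rotation as R
from rig import robot, read_camera
def rot(a):
    a=np.array(a,float)
    if a.shape==(3,3): return a
    return R.from_rotvec(a).as_matrix() if a.size==3 else R.from_quat(a).as_matrix()
def save(name,cam,crop=None,s=1):
    im=cam["img"][:,:,::-1]
    if crop: im=im[crop[1]:crop[3],crop[0]:crop[2]]
    cv2.imwrite("pics/"+name,cv2.resize(im,None,fx=s,fy=s,interpolation=cv2.INTER_CUBIC))
def campose(cam):
    if "mount" in cam:
        s=robot.state(); T=np.eye(4);T[:3,:3]=rot(s["ee_rot"]);T[:3,3]=s["eef_pos"]
        M=T@np.array(cam["mount"]); return M[:3,3],M[:3,:3]
    return np.array(cam["position"]),rot(cam["attitude"])
def ray(cam,uv,z):
    p,A=campose(cam); d=A@np.linalg.inv(cam["intrinsics"])@np.array([*uv,1.])
    return p+d*(z-p[2])/d[2]
def proj(cam,X):
    p,A=campose(cam); q=np.array(cam["intrinsics"])@A.T@(np.array(X,float)-p)
    return q[:2]/q[2]
E
python3 - <<'E'
from h import *
import pickle
s=robot.state();print(s)
c={}
for n in("scene","top"):
    c[n]=read_camera(n);save(n+"0.png",c[n],s=1.5);print(n,c[n]["position"],c[n]["attitude"],c[n]["intrinsics"])
w=read_camera("wrist");print(w["mount"])
pickle.dump(c,open("c0.pkl","wb"))
E
```

```text
{'t': 0.0, 'joint_positions': array([-1.29780760e+00,  4.87241823e-02,  9.75754716e-02,  1.62202020e+00,
        2.89684118e-05,  1.44298770e+00]), 'qd': array([ 0.00115594, -0.00056424,  0.0008775 , -0.00100242, -0.00052572,
        0.0004733 ]), 'joint_torque': array([ 2.42778960e-04, -3.38787103e+01,  3.20012498e+01,  2.01009231e-02,
       -2.62694412e-04, -4.26400121e-06]), 'eef_pos': array([ 0.20464578, -0.48276338,  0.21871983]), 'ee_rot': array([-3.07639985e+00, -6.24894048e-01,  2.24741670e-04]), 'ft_force': array([-0.73108199, -0.81236519,  0.43009954]), 'moment': array([ 0.01868324, -0.02085754,  0.02507019]), 'grip_width': 0.08534159070708405}
scene [-0.16610364  0.80442577  0.56376917] [-0.8977626   2.23632259 -1.37266459] [[417.06120268   0.         261.59880166]
 [  0.         417.06120268 187.80708005]
 [  0.           0.           1.        ]]
top [0.44546488 0.05513078 1.43744933] [-2.23798711  2.17629754 -0.07620679] [[419.9264532    0.         250.06811949]
 [  0.         419.9264532  192.0897872 ]
 [  0.           0.           1.        ]]
[[ 9.11214232e-05 -9.61887044e-01 -2.73447080e-01  6.91048326e-02]
 [ 9.99999992e-01  1.12661766e-04 -6.30705986e-05  1.21830132e-04]
 [ 9.14738227e-05 -2.73447072e-01  9.61887047e-01 -1.53513913e-01]
 [ 0.00000000e+00  0.00000000e+00  0.00000000e+00  1.00000000e+00]]
```

View pics/top0.png

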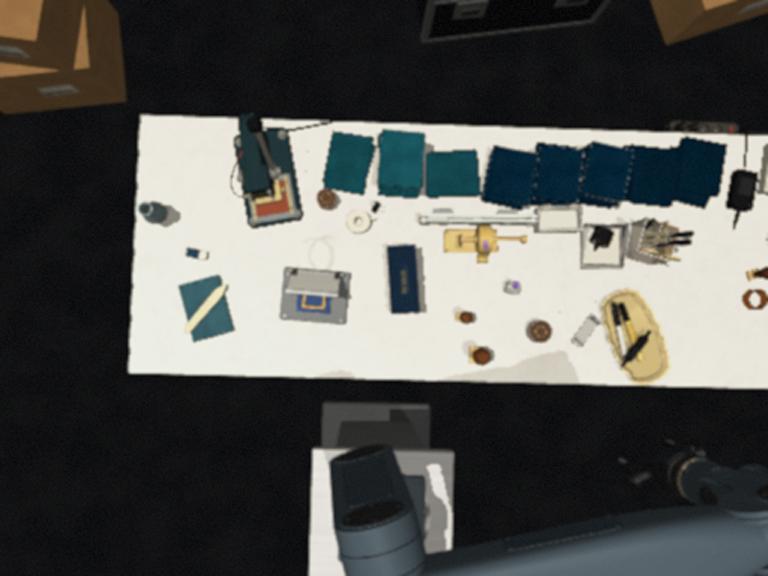

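View pics/scene0.png

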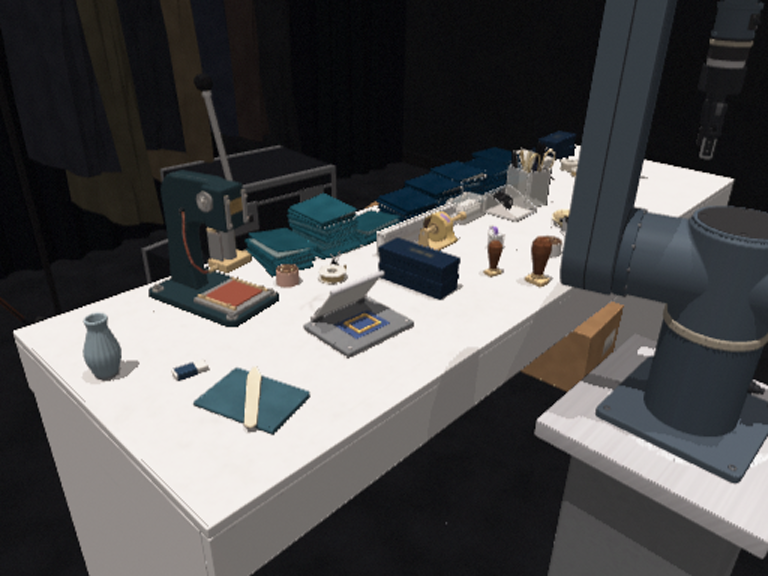

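Top view (768x576): the jig is at (315,295), the box stack at (405,280), the small stamp at (466,317), and a larger stamp at (481,355). The film dispenser is at (512,287) and the round roll at (540,331). I'll confirm in one enlarged crop of both views.

Run:
```python
from h import *
import pickle
c=pickle.load(open("c0.pkl","rb"))
t=c["top"]["img"][165:255,180:380,::-1]; s=c["scene"]["img"][140:240,195:395,::-1]
im=np.vstack([cv2.resize(i,None,fx=4,fy=4 if i is t else 2.35*4/4,interpolation=cv2.INTER_CUBIC) if 0 else cv2.resize(i,None,fx=4,fy=4,interpolation=cv2.INTER_CUBIC) for i in (t,)])
cv2.imwrite("pics/topc.png",im)
cv2.imwrite("pics/scenec.png",cv2.resize(s,None,fx=4,fy=4,interpolation=cv2.INTER_CUBIC))
```

```text
(no output)
```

View pics/topc.png

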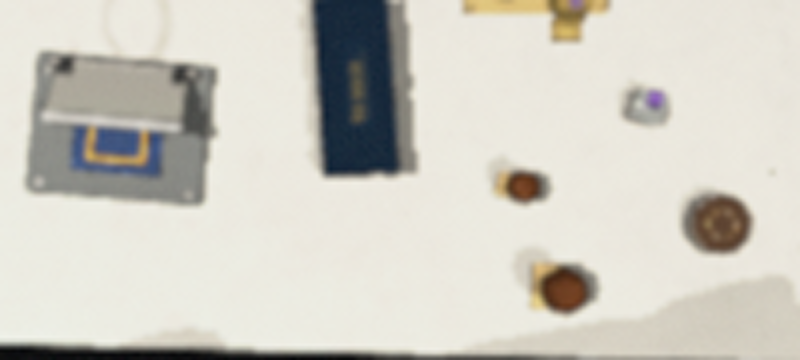

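View pics/scenec.png

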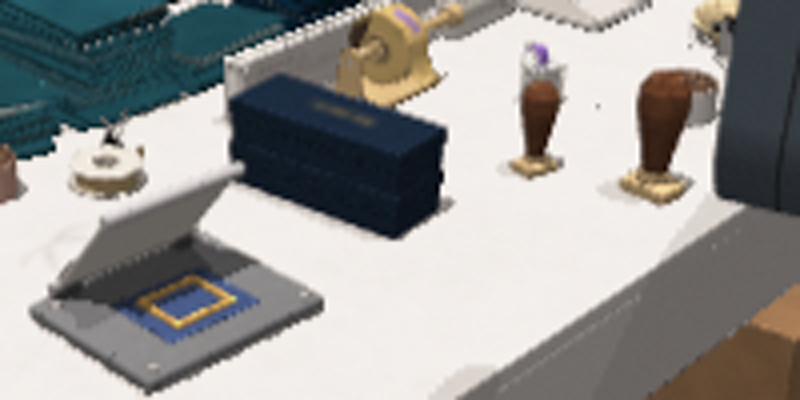

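```bash
cat > m.py <<'E'
from h import *
import pickle
from scipy.optimize import least_squares
c=pickle.load(open("c0.pkl","rb"));T=c["top"];S=c["scene"]
ft=lambda u,v:((u+.5)/4-.5+180,(v+.5)/4-.5+165)
fs=lambda u,v:((u+.5)/4-.5+195,(v+.5)/4-.5+140)
def jp(p,l):
    x,y,a=p; ca,sa=np.cos(a),np.sin(a)
    return [x+ca*l[0]-sa*l[1],y+sa*l[0]+ca*l[1],l[2]]
E
python3 - <<'E'
from m import *
print("base px",proj(T,[0,0,0]))
L=[(.06,.075,.012),(.06,-.075,.012),(-.06,-.075,.012),(-.06,.075,.012)]
P=[(38,52),(217,67),(203,205),(25,190)]
print([ray(T,ft(*p),.012).round(4) for p in P])
# scene: near-left.. corners: left (30,312)= far-left? 
fit=lambda L,P,cam,f:least_squares(lambda p:np.ravel([proj(cam,jp(p,l))-f(*q) for l,q in zip(L,P)]),[.35,.2,0])
r=fit(L,P,T,ft);print("jig top",r.x,r.fun.round(2))
p=r.x
# scene corners: left=(+x,+y), bottom=(-x,+y), right=(-x,-y)
P2=[(30,312),(150,390),(323,300)];L2=[(.06,.075,.012),(-.06,.075,.012),(-.06,-.075,.012)]
r2=fit(L2,P2,S,fs);print("jig scene",r2.x,r2.fun.round(2))
print("frame centre scene",ray(S,fs(187,302),.016),"jig->",jp(p,(-.008,0,.016)))
for th in range(35,70,5):
    t=np.radians(th);l=(.052-.082*np.cos(t),0,.021+.082*np.sin(t)+.0)
    q=[proj(T,jp(p,(l[0]-.005,y,l[2]))) for y in(.055,-.055)]
    q=[((a[0]-180)*4,(a[1]-165)*4) for a in q]
    q2=[proj(S,jp(p,(l[0],y,l[2]))) for y in(.055,-.055)]
    q2=[((a[0]-195)*4,(a[1]-140)*4) for a in q2]
    print(th,np.round(q),np.round(q2))
print("stamp top(T)",ray(T,ft(524,187),.073),"foot left edge",ray(T,ft(496,182),.004))
print("stamp scene: foot centre",ray(S,fs(535,163),.008),"topc",ray(S,fs(542,88),.070))
print("box",[ray(T,ft(*q),.068).round(3) for q in((323,173),(399,172),(313,0))], "film",ray(T,ft(645,104),.03),"foil",ray(T,ft(718,223),.03),"big",ray(T,ft(565,288),.09))
E
```

```text
base px [253.51701934 344.85252774]
[array([0.5575, 0.2342, 0.012 ]), array([0.5492, 0.0821, 0.012 ]), array([0.4318, 0.0905, 0.012 ]), array([0.4403, 0.2411, 0.012 ])]
jig top [ 0.49470826  0.16194802 -0.05938637] [ 0.28 -0.44 -0.42 -0.3  -0.06  0.42  0.2   0.32]
jig scene [ 0.48859097  0.17242662 -0.03911395] [-1.23 -0.21  0.18 -0.05  1.07 -0.08]
frame centre scene [0.48256128 0.16994624 0.016     ] jig-> [np.float64(0.48672236632365523), np.float64(0.16242283410957414), 0.016]
35 [[ 44. 143.]
 [179. 155.]] [[128. 255.]
 [261. 199.]]
40 [[ 44. 138.]
 [180. 149.]] [[123. 244.]
 [257. 189.]]
45 [[ 44. 131.]
 [180. 143.]] [[118. 234.]
 [252. 179.]]
50 [[ 44. 125.]
 [180. 137.]] [[112. 223.]
 [246. 169.]]
55 [[ 44. 117.]
 [181. 129.]] [[106. 214.]
 [240. 160.]]
60 [[ 44. 110.]
 [181. 122.]] [[100. 205.]
 [234. 152.]]
65 [[ 44. 102.]
 [182. 114.]] [[ 93. 196.]
 [227. 144.]]
stamp top(T) [ 0.45409598 -0.17166632  0.073     ] foot left edge [ 0.45814323 -0.15903053  0.004     ]
stamp scene: foot centre [ 0.45070696 -0.16711708  0.008     ] topc [ 0.45094895 -0.16644114  0.07      ]
box [array([ 0.461, -0.008,  0.068]), array([ 0.464, -0.07 ,  0.068]), array([0.602, 0.004, 0.068])] film [ 0.52707645 -0.27970856  0.03      ] foil [ 0.42862191 -0.34310209  0.03      ] big [ 0.37397454 -0.20349102  0.09      ]
```

The crop confirms it. The small stamp (crop 524,187) stands between the boxes and the film dispenser and is about 0.75 times the size of the near one (565,288). It is at about (0.452, -0.168), 10 cm right of the boxes. The panel leans at about 54°. I'm moving to the jig.

Emit:
arm_command --increments '[{"hand": 0, "x": 0.043, "y": -0.043, "rz": 8.8}, {"hand": 0, "x": 0.036, "y": -0.05, "rz": 8.8}, {"hand": 0, "x": 0.028, "y": -0.054, "rz": 8.8}, {"hand": 0, "x": 0.019, "y": -0.058}, {"hand": 0, "x": 0.019, "y": -0.058}]'

```text
validation failed for argument at $.in...
```

Emit:
arm_command --increments '[{"hand": 0, "x": 0.019, "y": -0.058}, {"hand": 0, "x": 0.019, "y": -0.058}, {"hand": 0, "x": 0.019, "y": -0.058}, {"hand": 0, "x": 0.019, "y": -0.058}, {"hand": 0, "x": 0.019, "y": -0.058}]'

```text
validation failed for argument at $.in...
```

Emit:
arm_command --increments '[{"hand": 0, "x": 0.043, "y": -0.043, "z": 0, "rx": 0, "ry": 0, "rz": 8.8}, {"hand": 0, "x": 0.036, "y": -0.05, "z": 0, "rx": 0, "ry": 0, "rz": 8.8}, {"hand": 0, "x": 0.028, "y": -0.054, "z": 0, "rx": 0, "ry": 0, "rz": 8.8}, {"hand": 0, "x": 0.019, "y": -0.058, "z": 0, "rx": 0, "ry": 0, "rz": 0}, {"hand": 0, "x": 0.019, "y": -0.058, "z": 0, "rx": 0, "ry": 0, "rz": 0}]'

```text
t: 0.78
eef_pos: [0.3219, -0.1962, 0.2158]
ee_rot: [-3.132, 0.134, 0.002]
ft_force: [0.6, -0.4, 0.2]
grip_width: -0.0003
```

Emit:
arm_command --increments '[{"hand": 0, "x": 0.013, "y": -0.053, "z": 0, "rx": 0, "ry": 0, "rz": 0}, {"hand": 0, "x": 0.013, "y": -0.053, "z": 0, "rx": 0, "ry": 0, "rz": 0}, {"hand": 0, "x": 0.013, "y": -0.053, "z": 0, "rx": 0, "ry": 0, "rz": 0}, {"hand": 0, "x": 0.013, "y": -0.053, "z": 0, "rx": 0, "ry": 0, "rz": 0}, {"hand": 0, "x": 0.013, "y": -0.053, "z": 0, "rx": 0, "ry": 0, "rz": 0}]'

```text
t: 1.4
eef_pos: [0.4089, 0.0518, 0.2166]
ee_rot: [-3.116, 0.089, -0.001]
ft_force: [-0.0, -0.1, 0.6]
grip_width: -0.0001
```

Emit:
arm_command --increments '[{"hand": 0, "x": 0.013, "y": -0.053, "z": 0, "rx": 0, "ry": 0, "rz": 0}, {"hand": 0, "x": 0.01, "y": -0.03, "z": 0, "rx": 0, "ry": 0, "rz": 0}, {"hand": 0, "x": 0.0, "y": 0, "z": 0, "rx": 0, "ry": 0, "rz": 0}]'

```text
t: 1.78
eef_pos: [0.4349, 0.0905, 0.2184]
ee_rot: [-3.077, -0.01, 0.005]
ft_force: [-0.6, -0.5, 0.2]
grip_width: -0.0002
```

Run:
```python
from h import *
import pickle
s=robot.state();c=read_camera("wrist");pickle.dump((s,c),open("w1.pkl","wb"))
print(s["eef_pos"],s["ee_rot"],c["intrinsics"]);save("w1.png",c,s=1.5)
```

```text
[0.43494155 0.09052149 0.21838289] [-3.07692496 -0.01025168  0.00479254] [[339.86677528   0.         258.75384965]
 [  0.         339.86677528 189.68125783]
 [  0.           0.           1.        ]]
```

View pics/w1.png

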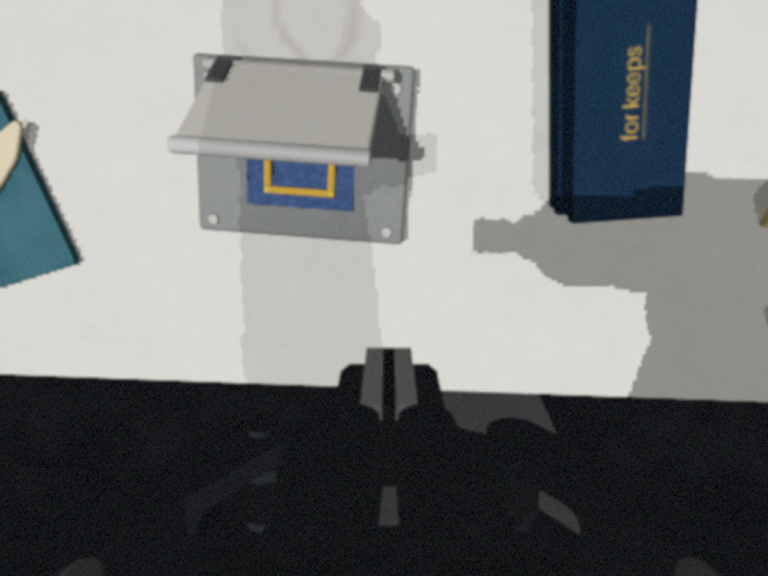

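Wrist view: the jig plate corners are at (195,55), (417,68), (405,243) and (201,228), with the lip at (172,143)–(368,157) and the boxes on the right. The tool tilted, so I'm checking the joints.

Run:
```python
from h import *
import pickle
from scipy.optimize import least_squares
s,c=pickle.load(open("w1.pkl","rb"))
print(s["joint_positions"].round(3)); print(rot(s["ee_rot"]).round(3))
import h
h.robot=type("r",(),{"state":staticmethod(lambda:s)})
def jp(p,l):
    x,y,a=p; ca,sa=np.cos(a),np.sin(a)
    return [x+ca*l[0]-sa*l[1],y+sa*l[0]+ca*l[1],l[2]]
f=lambda u,v:((u+.5)/1.5-.5,(v+.5)/1.5-.5)
L=[(.06,.075,.012),(.06,-.075,.012),(-.06,-.075,.012),(-.06,.075,.012)]
P=[(195,54),(416,67),(404,242),(202,229)]
r=least_squares(lambda p:np.ravel([proj(c,jp(p,l))-f(*q) for l,q in zip(L,P)]),[.49,.165,0]);p=r.x
print(p,r.fun.round(2))
print("frame front edge corners pred",[np.array(proj(c,jp(p,(-.008-.019,y,.016))))*1.5 for y in(.023,-.023)])
for th in range(45,66,5):
    t=np.radians(th);l=(.052-.082*np.cos(t),0,.021+.082*np.sin(t))
    print(th,np.round([proj(c,jp(p,(l[0],y,l[2])))*1.5 for y in(.055,-.055)]))
print("box low-corners",[ray(c,f(*q),.068).round(3) for q in((575,221),(683,213))])
```

```text
[ 0.006 -0.168 -0.111  1.631  0.065  3.141]
[[ 1.     0.007 -0.003]
 [ 0.007 -0.998  0.065]
 [-0.003 -0.065 -0.998]]
[ 0.49457654  0.16319156 -0.0524186 ] [-1.51 -1.04  1.31 -1.46  0.93  2.19 -0.89  1.12]
frame front edge corners pred [array([268.6277756 , 190.07549399]), array([333.70505253, 194.44593402])]
45 [[182. 160.]
 [372. 173.]]
50 [[177. 151.]
 [372. 163.]]
55 [[173. 140.]
 [372. 153.]]
60 [[169. 129.]
 [372. 141.]]
65 [[165. 116.]
 [372. 129.]]
box low-corners [array([ 0.459, -0.009,  0.068]), array([ 0.464, -0.069,  0.068])]
```

Joint 6 is at its range limit, so I'll use the half-turned orientation (tool x toward the robot) and correct the tilt.

Emit:
arm_command --increments '[{"hand": 0, "x": 0, "y": 0, "z": 0, "rx": -3.7, "ry": 0, "rz": -5}, {"hand": 0, "x": 0, "y": 0, "z": 0, "rx": 0, "ry": 0, "rz": -10.6}, {"hand": 0, "x": 0, "y": 0, "z": 0, "rx": 0, "ry": 0, "rz": -10.6}, {"hand": 0, "x": 0, "y": 0, "z": 0, "rx": 0, "ry": 0, "rz": -10.6}, {"hand": 0, "x": 0, "y": 0, "z": 0, "rx": 0, "ry": 0, "rz": -10.6}]'

```text
t: 2.45
eef_pos: [0.4321, 0.0846, 0.2185]
ee_rot: [2.862, 1.285, -0.008]
ft_force: [0.0, -0.9, 0.2]
grip_width: -0.0001
```

Emit:
arm_command --increments '[{"hand": 0, "x": 0, "y": 0, "z": 0, "rx": 0, "ry": 0, "rz": -10.6}, {"hand": 0, "x": 0, "y": 0, "z": 0, "rx": 0, "ry": 0, "rz": -10.6}, {"hand": 0, "x": 0, "y": 0, "z": 0, "rx": 0, "ry": 0, "rz": -10.6}, {"hand": 0, "x": 0, "y": 0, "z": 0, "rx": 0, "ry": 0, "rz": -10.6}, {"hand": 0, "x": 0, "y": 0, "z": 0, "rx": 0, "ry": 0, "rz": -10.6}]'

```text
t: 3.08
eef_pos: [0.4295, 0.0786, 0.2188]
ee_rot: [1.974, 2.44, -0.016]
ft_force: [0.0, 0.2, -0.3]
grip_width: 0.0001
```

Emit:
arm_command --increments '[{"hand": 0, "x": 0, "y": 0, "z": 0, "rx": 0, "ry": 0, "rz": -10.6}, {"hand": 0, "x": 0, "y": 0, "z": 0, "rx": 0, "ry": 0, "rz": -10.6}, {"hand": 0, "x": 0, "y": 0, "z": 0, "rx": 0, "ry": 0, "rz": -10.6}, {"hand": 0, "x": 0, "y": 0, "z": 0, "rx": 0, "ry": 0, "rz": -10.6}, {"hand": 0, "x": 0, "y": 0, "z": 0, "rx": 0, "ry": 0, "rz": -10.6}]'

```text
t: 3.7
eef_pos: [0.4268, 0.0726, 0.2193]
ee_rot: [-0.659, -3.068, 0.022]
ft_force: [-0.0, -0.0, 0.2]
grip_width: 0.0
```

```bash
cat >> h.py <<'E'
def delta(pos,yaw):
    s=robot.state();A=rot(s["ee_rot"]);y=yaw
    D=np.array([[np.cos(y),np.sin(y),0],[np.sin(y),-np.cos(y),0],[0,0,-1]])
    print("now",s["eef_pos"].round(4),"tool shift",(A.T@(np.array(pos)-s["eef_pos"])).round(4),"turn deg",np.degrees(R.from_matrix(A.T@D).as_rotvec()).round(2),"F",s["ft_force"].round(1))
    print("shift after turn",(D.T@(np.array(pos)-s["eef_pos"])).round(4))
E
python3 - <<'E'
from h import *
delta([.464,.165,.15],np.pi-.055)
E
```

```text
now [0.4268 0.0726 0.2193] tool shift [0.004  0.1005 0.0679] turn deg [ -0.8   -0.16 -21.09] F [-0.  -0.   0.2]
shift after turn [-0.032   0.0943  0.0693]
```

Emit:
arm_command --increments '[{"hand": 0, "x": 0, "y": 0, "z": 0.0, "rx": -0.8, "ry": -0.2, "rz": -10.5}, {"hand": 0, "x": 0, "y": 0, "z": 0.0, "rx": 0, "ry": 0, "rz": -10.5}, {"hand": 0, "x": -0.012, "y": 0.047, "z": 0.02, "rx": 0, "ry": 0, "rz": 0}, {"hand": 0, "x": -0.012, "y": 0.047, "z": 0.03, "rx": 0, "ry": 0, "rz": 0}, {"hand": 0, "x": 0, "y": 0, "z": 0, "rx": 0, "ry": 0, "rz": 0}]'

```text
t: 4.32
eef_pos: [0.4556, 0.1603, 0.1692]
ee_rot: [0.09, 3.136, -0.007]
ft_force: [-0.3, 0.1, -0.1]
grip_width: -0.0001
```

Run:
```python
from h import *
import pickle
s=robot.state();c=read_camera("wrist");pickle.dump((s,c),open("w2.pkl","wb"));save("w2.png",c,s=1.5)
delta([.464,.165,.092],np.pi-.055); print(s["joint_positions"].round(2))
```

```text
now [0.4563 0.1592 0.1709] tool shift [-0.0068  0.0066  0.079 ] turn deg [-0.26  0.4  -0.2 ] F [-0.1 -1.2  0.6]
shift after turn [-0.0074  0.0062  0.0789]
[ 0.2  -0.07 -0.12  1.52 -0.01  0.26]
```

View pics/w2.png

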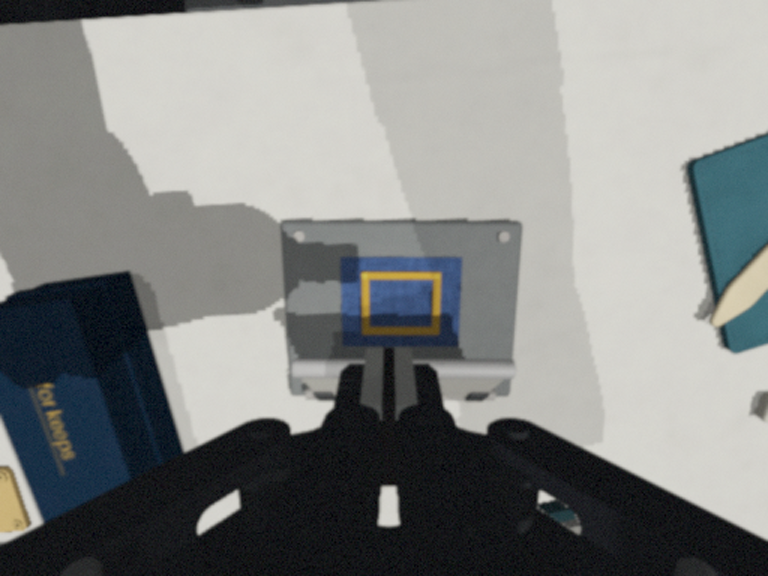

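Clear view: the frame's outer corners are at (361,271), (441,271), (440,335) and (361,335). The near plate corners are at (281,221) and (521,221), and the lip runs (292,368)–(514,368).

Run:
```python
from h import *
import h,pickle
from scipy.optimize import least_squares
s,c=pickle.load(open("w2.pkl","rb"))
h.robot=type("r",(),{"state":staticmethod(lambda:s)})
def jp(p,l):
    x,y,a=p; ca,sa=np.cos(a),np.sin(a)
    return [x+ca*l[0]-sa*l[1],y+sa*l[0]+ca*l[1],l[2]]
f=lambda u,v:((u+.5)/1.5-.5,(v+.5)/1.5-.5)
fr=[ray(c,f(*q),.016) for q in((361,271),(441,271),(440,335),(361,335))]
print(np.round(fr,4),np.mean(fr,0))
e=[ray(c,f(*q),.012) for q in((281,220),(521,220))];d=e[1]-e[0];print(e,np.hypot(*d[:2]),"yaw",np.arctan2(-d[0],d[1]))
# blank corners z .013
b=[ray(c,f(*q),.013) for q in((341,257),(462,257),(459,346),(340,346))];print(np.round(b,4),np.mean(b,0))
a=np.arctan2(-d[0],d[1]);C=np.mean(fr,0);m=np.mean(e,0)
print("jig centre from frame",C[:2]+.008*np.array([np.cos(a),np.sin(a)]),"from edge",m[:2]+.06*np.array([np.cos(a),np.sin(a)]))
p=[*(C[:2]+.008*np.array([np.cos(a),np.sin(a)])),a]
for th in(45,50,52,54,56,60):
    t=np.radians(th);l=(.052-.082*np.cos(t),0,.021+.082*np.sin(t))
    print(th,np.round([proj(c,jp(p,(l[0],y,l[2])))*1.5 for y in(.055,-.055)],1), jp(p,l))
```

```text
[[0.4642 0.1419 0.016 ]
 [0.4669 0.1915 0.016 ]
 [0.5095 0.1897 0.016 ]
 [0.5067 0.1389 0.016 ]] [0.486809   0.16550947 0.016     ]
[array([0.43026932, 0.09508343, 0.012     ]), array([0.43856076, 0.24156999, 0.012     ])] 0.1467210334949924 yaw -0.05654172649368925
[[0.4552 0.1299 0.013 ]
 [0.4595 0.2051 0.013 ]
 [0.5191 0.2021 0.013 ]
 [0.5148 0.1243 0.013 ]] [0.48715532 0.16536702 0.013     ]
jig centre from frame [0.49479622 0.16505738] from edge [0.49431916 0.16493601]
45 [[509.7 345.6]
 [296.1 345.4]] [np.float64(0.48882302203248995), np.float64(0.1653954760422776), np.float64(0.07898275605729689)]
50 [[511.2 359. ]
 [295.  358.7]] [np.float64(0.4940887656647173), np.float64(0.16509742411761677), np.float64(0.08381564433575621)]
52 [[511.7 364.5]
 [294.6 364.3]] [np.float64(0.49630955405403504), np.float64(0.16497172292516799), np.float64(0.0856168817957512)]
54 [[512.2 370.1]
 [294.2 369.9]] [np.float64(0.4985917514223193), np.float64(0.16484254585815128), np.float64(0.0873393935387457)]
56 [[512.6 375.8]
 [293.8 375.6]] [np.float64(0.5009325772636224), np.float64(0.1647100502989246), np.float64(0.08898108094951343)]
60 [[513.4 387.4]
 [293.2 387.1]] [np.float64(0.5057786386673222), np.float64(0.16443575325195914), np.float64(0.09201408311032397)]
```

Emit:
arm_command --increments '[{"hand": 0, "x": -0.007, "y": 0.006, "z": 0.03, "rx": -0.3, "ry": 0.4, "rz": 0}, {"hand": 0, "x": 0, "y": 0, "z": 0.03, "rx": 0, "ry": 0, "rz": 0}, {"hand": 0, "x": 0, "y": 0, "z": 0.016, "rx": 0, "ry": 0, "rz": 0}, {"hand": 0, "x": -0.01, "y": 0, "z": 0.002, "rx": 0, "ry": 0, "rz": 0}, {"hand": 0, "x": -0.008, "y": 0, "z": 0, "rx": 0, "ry": 0, "rz": 0}]'

```text
t: 5.0
eef_pos: [0.486, 0.1581, 0.098]
ee_rot: [0.104, 3.13, -0.0]
ft_force: [0.7, -0.3, 0.3]
grip_width: 0.0001
```

Emit:
arm_command --increments '[{"hand": 0, "x": -0.008, "y": 0, "z": 0, "rx": 0, "ry": 0, "rz": 0}, {"hand": 0, "x": -0.008, "y": 0, "z": 0, "rx": 0, "ry": 0, "rz": 0}, {"hand": 0, "x": 0, "y": 0, "z": 0, "rx": 0, "ry": 0, "rz": 0}]'

```text
t: 5.38
eef_pos: [0.5062, 0.1568, 0.1012]
ee_rot: [0.106, 3.124, 0.001]
ft_force: [0.1, -0.1, -0.7]
grip_width: -0.0
```

Run:
```python
from h import *
delta([.53,.163,.092],np.pi-.0565)
```

```text
now [0.5062 0.1568 0.1012] tool shift [-0.0232  0.0077  0.0096] turn deg [ 0.07  0.88 -0.64] F [ 0.1 -0.1 -0.7]
shift after turn [-0.0234  0.0075  0.0092]
```

Emit:
arm_command --increments '[{"hand": 0, "x": 0, "y": 0.006, "z": 0.009, "rx": 0, "ry": 0.9, "rz": -0.6}, {"hand": 0, "x": -0.006, "y": 0, "z": 0.003, "rx": 0, "ry": 0, "rz": 0}, {"hand": 0, "x": -0.005, "y": 0, "z": 0.001, "rx": 0, "ry": 0, "rz": 0}, {"hand": 0, "x": 0, "y": 0, "z": 0, "rx": 0, "ry": 0, "rz": 0}]'

```text
t: 5.88
eef_pos: [0.518, 0.163, 0.0867]
ee_rot: [-0.087, -3.138, -0.002]
ft_force: [0.3, 0.6, -0.3]
grip_width: 0.0002
```

```bash
cat > pan.py <<'E'
import sys
from h import *
import pickle
n=sys.argv[1]
delta([.53,.163,.092],np.pi-.0565)
s=robot.state();c=read_camera("wrist");save(n+".png",c,s=1.5);S=read_camera("scene")
save(n+"s.png",S,(190,160,320,250),5)
pickle.dump((s,c,S),open(n+".pkl","wb"))
E
python3 pan.py w3
```

```text
now [0.518  0.163  0.0867] tool shift [-0.012   0.0007 -0.0053] turn deg [ 0.06 -0.15  0.05] F [ 0.3  0.6 -0.3]
shift after turn [-0.012   0.0007 -0.0053]
```

View pics/w3s.png

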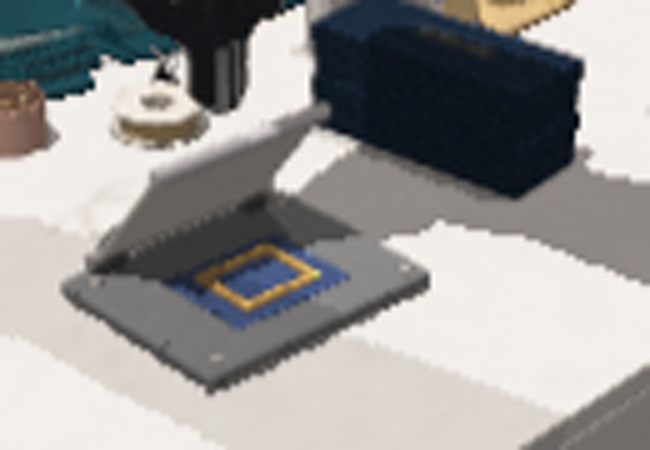

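View pics/w3.png

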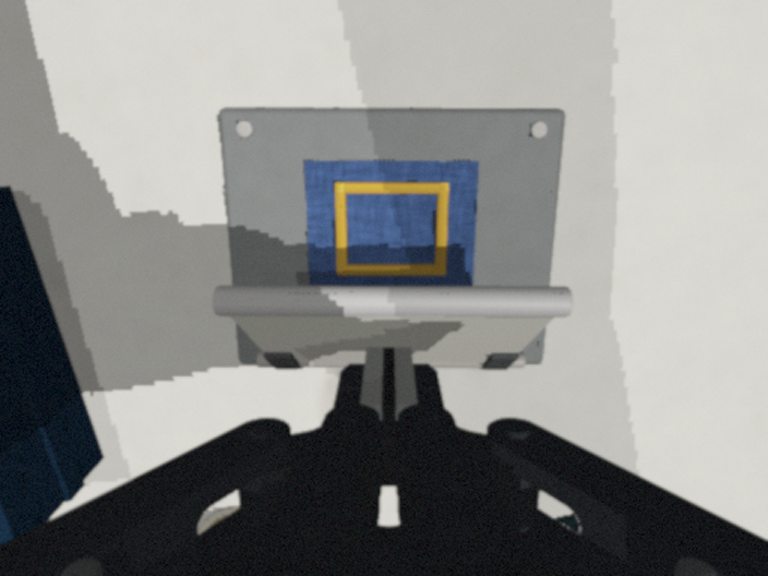

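Run:
```python
from h import *
import pickle
s,c,S=pickle.load(open("w3.pkl","rb"))
for X in([.518,.163,.065],[.498,.165,.087],[.5467,.1621,.103],[.486,.1655,.016]):
    q=proj(S,X);print(X,((q-[190,160])*5).round())
```

```text
[0.518, 0.163, 0.065] [217. 162.]
[0.498, 0.165, 0.087] [242. 138.]
[0.5467, 0.1621, 0.103] [179.  77.]
[0.486, 0.1655, 0.016] [258. 270.]
```

The wrist view shows the lip unmoved at (392,300), with the fingers beyond it. They passed over the lip, so the tip sits higher than I assumed. I'll triangulate the tip.

Run:
```python
from h import *
import h,pickle
s,c,S=pickle.load(open("w3.pkl","rb"))
h.robot=type("r",(),{"state":staticmethod(lambda:s)})
for z in(.065,.075,.085,.095):
    X=np.array([.518,.163,z]);print(z,((proj(S,X)-[190,160])*5).round(),proj(c,X)*1.5)
print(proj(c,[.518+.011,.163,.065])*1.5,proj(c,[.518-.011,.163,.065])*1.5, proj(c,[.498,.165,.087])*1.5)
# triangulate tip: wrist (390,348), scene crop (222,107)
def line(cam,uv):
    p,A=campose(cam);d=A@np.linalg.inv(cam["intrinsics"])@np.array([*uv,1.]);return p,d/np.linalg.norm(d)
p1,d1=line(c,(390/1.5,348/1.5));p2,d2=line(S,(222/5+190,107/5+160))
t=np.linalg.lstsq(np.c_[d1,-d2],p2-p1,rcond=None)[0];print(p1+t[0]*d1,p2+t[1]*d2)
```

```text
0.065 [217. 162.] [388.67050806 336.39403721]
0.075 [217. 145.] [388.74061196 346.98274039]
0.085 [217. 127.] [388.81872448 358.7810896 ]
0.095 [217. 110.] [388.90630111 372.00892577]
[390.29187223 363.83418097] [386.99668973 308.06615362] [391.6709534 302.7527836]
[0.50836261 0.16384766 0.0988202 ] [0.51106828 0.16591542 0.09992384]
```

Run:
```python
from h import *
import pickle
S=pickle.load(open("c0.pkl","rb"))["scene"]
for dz in(-.02,-.01,0,.01,.02,.03):print(dz,(proj(S,[.205,-.483,.2187-dz])*1.5).round(1))
g=S["img"].mean(2).astype(int)
print(g[84:114,462:484:1][:, ::2])
s,c,S3=pickle.load(open("w3.pkl","rb"));g=c["img"].mean(2).astype(int)
print("wrist col 250/268",g[222:262:2,[240,246,250,256,260,264,268,274,280]])
```

```text
-0.02 [702.1 153.3]
-0.01 [700.9 158.3]
0 [699.6 163.3]
0.01 [698.4 168.3]
0.02 [697.1 173.2]
0.03 [695.9 178.1]
[[ 11  13  10  21  19  23  17  21  27  24  12]
 [ 12  12  33  24  21  23  31  14  23  22  12]
 [ 13  12  24  18  19  22  23  13  25  23  11]
 [ 14  10  17  21  18  21  25  18  24  20  11]
 [ 13  13  19  22  22  24  30  26  24  22  14]
 [ 15  12  22  19  20  21  25  24  24  23  14]
 [ 12  11  21  20  19  22  18  19  20  16  13]
 [ 15  13  21  20  29  17  17  21  16  14  14]
 [ 12  13  21  30  58  21  18  30  18  11  11]
 [ 13  32  18  52  50  21  20  55  23  11  12]
 [ 10  25  21  61  35  42  23  71  18  14  14]
 [ 14  28  21  70  30  38  21  77  13  13  14]
 [ 12  18  22  75  27  25  22  65  14  11  14]
 [ 13  12  13  78  25  31  23  49  10  12  11]
 [ 11  12  14  77  22  26  23  33  13  12  12]
 [ 12  10  14  70  23  21  32  27  13  13  14]
 [ 13  11  16  67  32  29  44  24  12  12  14]
 [ 11  11  46  51  26  24  58  17  14  13  14]
 [ 13  13  56  35  20  19  72  14  11  11  15]
 [ 10  11  69  49  30  22  77  13  11  13  11]
 [ 13  12  53  73  69  68  66  11  12  15  12]

[... 522 characters left out ...]
100 100 102 102  99 101 103 102 101]
 [ 99 100  99  97 100  99  99 103  97]
 [101  98 100  96  95  99  98  97 101]
 [101  84  83  49  44  82  80  95 102]
 [142  81  80  30  19  76  77  84 142]
 [154  81  83  32  24  74  76 109 155]
 [157  83  81  31  16  73  82 105 156]
 [156  82  79  28  20  71  77  99 157]
 [107  80  83  28  22  74  76  85 109]
 [ 29  85  81  32  11  71  74  71  24]
 [ 24  81  82  23  19  72  78  75  22]
 [ 26  79  83  22  21  72  74  76  20]
 [ 26  80  77  25  14  73  76  73  12]
 [ 22  79  80  16  20  71  75  75  24]
 [ 31  78  73  26  22  70  75  76  21]
 [ 23  73  78  24  18  70  76  74  28]
 [ 42  75  73  17  24  71  78  75  22]
 [ 42  77  75  23  18  67  75  75  15]]
```

The physical evidence and both views agree that the shut tips end about 1 cm behind the TCP. I'll back over the lip, then go lower in front with TCP z at about 0.065, which is safe under either reading.

Emit:
arm_command --increments '[{"hand": 0, "x": 0, "y": 0, "z": -0.05, "rx": 0, "ry": 0, "rz": 0}, {"hand": 0, "x": 0, "y": 0, "z": -0.01, "rx": 0, "ry": 0, "rz": 0}, {"hand": 0, "x": 0.06, "y": 0, "z": 0, "rx": 0, "ry": 0, "rz": 0}, {"hand": 0, "x": 0.006, "y": 0, "z": 0, "rx": 0, "ry": 0, "rz": 0}, {"hand": 0, "x": 0, "y": 0, "z": 0.05, "rx": 0, "ry": 0, "rz": 0}]'

```text
t: 6.6
eef_pos: [0.4507, 0.1667, 0.0977]
ee_rot: [-0.088, -3.138, -0.002]
ft_force: [1.4, 0.3, -1.2]
grip_width: -0.0
```

Run:
```python
from h import *
delta([.459,.166,.065],np.pi-.0565)
```

```text
now [0.4507 0.1667 0.0977] tool shift [-0.0084 -0.0003  0.0326] turn deg [ 0.09 -0.14  0.03] F [ 1.4  0.3 -1.2]
shift after turn [-0.0084 -0.0003  0.0327]
```

Emit:
arm_command --increments '[{"hand": 0, "x": 0, "y": 0, "z": 0.02, "rx": 0, "ry": 0, "rz": 0}, {"hand": 0, "x": 0, "y": 0, "z": 0.012, "rx": 0, "ry": 0, "rz": 0}, {"hand": 0, "x": 0, "y": 0, "z": 0, "rx": 0, "ry": 0, "rz": 0}, {"hand": 0, "x": -0.012, "y": 0, "z": 0, "rx": 0, "ry": 0, "rz": 0}, {"hand": 0, "x": -0.012, "y": 0, "z": 0, "rx": 0, "ry": 0, "rz": 0}]'

```text
t: 7.22
eef_pos: [0.4748, 0.165, 0.0627]
ee_rot: [-0.087, -3.136, -0.001]
ft_force: [0.2, -0.4, 0.1]
grip_width: 0.0
```

Emit:
arm_command --increments '[{"hand": 0, "x": -0.008, "y": 0, "z": 0.001, "rx": 0, "ry": 0, "rz": 0}, {"hand": 0, "x": -0.008, "y": 0, "z": 0.001, "rx": 0, "ry": 0, "rz": 0}, {"hand": 0, "x": -0.008, "y": 0, "z": 0.001, "rx": 0, "ry": 0, "rz": 0}]'

```text
t: 7.6
eef_pos: [0.5003, 0.1638, 0.061]
ee_rot: [-0.088, -3.134, -0.002]
ft_force: [-2.6, 0.0, 1.4]
grip_width: -0.0003
```

```bash
cat > lip.py <<'E'
# lip rows in wrist picture: bright band along columns left/right of fingers
from h import *
import pickle,sys
delta([.53,.163,.065],np.pi-.0565)
s=robot.state();c=read_camera("wrist");S=read_camera("scene");pickle.dump((s,c,S),open(sys.argv[1]+".pkl","wb"))
save(sys.argv[1]+".png",c,s=1.5)
p=(.4948,.1651,-.0565);ca,sa=np.cos(p[2]),np.sin(p[2])
for th in(55,60,65,70,75,80,85,90,95,100):
    t=np.radians(th);l=(.052-.082*np.cos(t),.035,.021+.082*np.sin(t))
    print(th,proj(c,[p[0]+ca*l[0]-sa*l[1],p[1]+sa*l[0]+ca*l[1],l[2]]).round(1),proj(S,[p[0]+ca*l[0]-sa*.055,p[1]+sa*l[0]+ca*.055,l[2]]).round(1))
E
python3 lip.py w4
```

```text
now [0.5003 0.1638 0.061 ] tool shift [-0.0297  0.0009 -0.0042] turn deg [ 0.08 -0.35  0.04] F [-2.6  0.   1.4]
shift after turn [-0.0297  0.0009 -0.004 ]
55 [346.9 264.5] [220.6 193.9]
60 [348.2 282.5] [219.  191.6]
65 [349.2 300.9] [217.3 189.5]
70 [349.8 319.4] [215.5 187.5]
75 [349.9 337.5] [213.8 185.8]
80 [349.7 355. ] [212.  184.2]
85 [349.  371.3] [210.2 182.9]
90 [347.9 386.3] [208.4 181.8]
95 [346.5 399.6] [206.6 181. ]
100 [344.8 411. ] [204.9 180.3]
```

Run:
```python
import pickle
s,c,S=pickle.load(open("w4.pkl","rb"))
print(c["img"][240:384:3,346:352].mean((1,2)).astype(int))
print(c["img"][240:384:3,170:176].mean((1,2)).astype(int))
print(S["img"][170:200,206:226].mean(2).astype(int)[::1,::2])
```

```text
[125 123 124 125 126 124 125 125 116 114 104  94  88  68  24  22  38  41
  22  23  20  24  29  30  32  28  28  27  27  24  23  25  21  24  21  22
  29  39  32  17  22  20  22  20  20  18  18  20]
[84 83 84 83 83 83 84 84 84 86 84 71 75 43 22 19 26 28 21 23 22 21 26 26
 23 27 28 31 32 27 19 23 24 23 24 22 20 25 21 23 22 22 21 19 20 20 19 15]
[[ 44  53  53  56  60  43  27  29  21  20]
 [ 63  49 173  72  56  55  26  28  18  19]
 [ 51  39 125 184  75  39 213  59  18  20]
 [ 47  43 174 231 217 212 236 173  17  19]
 [ 55 204 230 238 237 236 237 200  19  19]
 [ 64 151 237 238 237 238 237 172  18  21]
 [ 61  48 237 238 238 238 234 180 199  36]
 [ 43  43 238 237 225 234 233 223 230 126]
 [ 39 215 238 238 222 232 233 212 209 217]
 [214 238 238 235 228 231 171 142 155 197]
 [238 237 238 235 231 232 151 105 132 173]
 [237 236 237 222 232 232 215 143 130 219]
 [237 236 237 232 234 233 231 218 214 231]
 [237 236 238 225 163 215 232 230 221 198]
 [237 238 237 212 101 137 158 188 168 124]
 [237 237 237 194 108  87 124 177 109  92]
 [238 238 238 168 150 170 168 164  96  90]
 [239 238 238 203 173 177 156 124  91  89]
 [238 238 238 233 176 147 116  94  97  98]
 [237 239 238 238 226 122  95  96 100 101]
 [238 239 238 237 230 105  97 100 100 100]
 [238 238 238 238 226 101 100 101 101 100]
 [238 238 237 238 200 102 101 100 101 100]
 [238 237 237 237 165 100 100 100 101 100]
 [237 238 238 237 145 100 101 100 100 100]
 [237 238 237 237 129 101 101  99 100 100]
 [237 237 237 232 117 101 101 101 100 100]
 [238 236 230 228 109 100 101 100 100 101]
 [237 234 223 220 104 100 100 100 100 100]
 [236 228 222 191 101 100 100 101 100 101]]
```

Emit:
arm_command --increments '[{"hand": 0, "x": -0.008, "y": 0, "z": -0.001, "rx": 0, "ry": -0.3, "rz": 0}, {"hand": 0, "x": -0.008, "y": 0, "z": 0.001, "rx": 0, "ry": 0, "rz": 0}, {"hand": 0, "x": -0.006, "y": 0, "z": 0.001, "rx": 0, "ry": 0, "rz": 0}]'

```text
t: 8.07
eef_pos: [0.5244, 0.1624, 0.0597]
ee_rot: [0.088, 3.139, 0.002]
ft_force: [-1.6, 0.0, 1.5]
grip_width: -0.0002
```

```bash
python3 lip.py w5|head -2
python3 - <<'E'
import pickle
s,c,S=pickle.load(open("w5.pkl","rb"))
print(S["img"][174:196,202:224].mean(2).astype(int))
E
```

```text
now [0.5244 0.1624 0.0597] tool shift [-0.0056  0.0009 -0.0053] turn deg [0.07 0.1  0.02] F [-1.6  0.   1.5]
shift after turn [-0.0056  0.0009 -0.0053]
[[ 44  43  45  48  55  61 204 213 230 237 238 237 237 237 237 223 131  41
   22  21  20  21]
 [ 56  49  61  63  64  66 150 233 237 237 238 238 238 238 238 238 224 132
   44  20  19  22]
 [ 66  64  68  65  61  54  48 231 237 238 238 238 238 238 238 236 234 216
  162 149  69  23]
 [ 60  61  54  48  43  46  44 231 238 238 238 238 225 233 234 233 233 219
  198 188 128  85]
 [ 48  52  45  53  39 206 215 236 238 238 238 229 222 230 217 221 211 193
  144 134 110  94]
 [ 41 207 216 215 214 236 238 238 238 238 235 217 216 208 193 191 141 130
   97  92  89  90]
 [213 236 238 238 238 238 237 238 238 226 212 198 192 179 135 127  97  91
   90  89  94  90]
 [237 238 238 238 237 237 236 226 214 195 181 170 158 127  95  91  90  87
   91  98 100  99]
 [238 238 237 237 236 236 213 169 174 159 148 134 120  93  88  92  93  98
  100 103 103 102]
 [238 237 237 238 237 236 187 132 142 124 108  99  97  91  97  99 101 103
  103 103 104 102]
 [238 238 238 238 
[... 398 characters left out ...]
2 102 103 103 103 103 104 103
  102 102 102 103]
 [238 238 238 238 238 238 239 201 136 105 102 103 101 103 103 103 103 103
  102 102 102 103]
 [238 238 238 238 238 239 238 200 136 105 102 103 104 102 103 103 103 102
  102 104 103 103]
 [238 238 238 239 239 238 238 200 137 106 103 103 104 102 103 103 103 103
  103 103 103 104]
 [238 238 238 238 238 237 238 200 135 105 103 102 103 103 103 103 103 103
  103 102 103 103]
 [238 238 237 237 237 237 237 199 135 106 103 103 102 103 103 102 103 102
  103 102 104 103]
 [238 238 237 237 238 238 238 200 135 105 103 103 103 103 102 104 103 103
  102 102 102 103]
 [237 237 237 237 237 237 238 202 136 106 103 103 102 103 103 103 103 103
  102 103 104 103]]
```

The panel's left edge is clearly visible in the scene view at column 209. I'll fit its slope against the modelled panel angle.

```bash
cat > ang.py <<'E'
from h import *
import pickle,sys
def edge(S):
    g=S["img"].mean(2);r=np.arange(186,206);u=[]
    for v in r:
        row=g[v,200:224]; k=int(np.argmax(row<170)); a,b=row[k-1],row[k]; u.append(200+k-1+(a-170)/(a-b))
    return r,np.array(u)
p=(.4948,.1651,-.0565);ca,sa=np.cos(p[2]),np.sin(p[2])
def model(S,th,off):
    q=[]
    for d in(.01,.04,.07):
        t=np.radians(th);x=.052-d*np.cos(t)+off*np.sin(t);z=.021+d*np.sin(t)+off*np.cos(t)
        q.append(proj(S,[p[0]+ca*x-sa*.055,p[1]+sa*x+ca*.055,z]))
    return np.array(q)
if __name__=="__main__":
    s,c,S=pickle.load(open(sys.argv[1]+".pkl","rb"))
    r,u=edge(S);k,b=np.polyfit(r,u,1);print("edge slope du/dv",k,"u@195",k*195+b, u.round(2))
    for th in(80,84,86,88,90,92,94):
        o=[th]
        for off in(-.0025,.0025):
            q=model(S,th,off);kk,bb=np.polyfit(q[:,1],q[:,0],1);o+=[round(kk,3),round(kk*195+bb,1)]
        print(o,q[:,1].round())
E
python3 ang.py w5
```

```text
edge slope du/dv 0.28041291660690554 u@195 207.88281027163288 [200.98 201.08 201.04 209.48 209.48 209.48 209.47 209.46 209.47 209.49
 209.49 209.47 209.4  209.33 209.36 209.45 208.89 208.57 208.54 208.53]
[80, np.float64(-0.089), np.float64(211.7), np.float64(-0.087), np.float64(210.4)] [207. 198. 188.]
[84, np.float64(-0.033), np.float64(210.8), np.float64(-0.031), np.float64(209.5)] [207. 197. 187.]
[86, np.float64(-0.007), np.float64(210.4), np.float64(-0.005), np.float64(209.1)] [207. 197. 186.]
[88, np.float64(0.019), np.float64(210.0), np.float64(0.02), np.float64(208.8)] [207. 197. 186.]
[90, np.float64(0.043), np.float64(209.6), np.float64(0.045), np.float64(208.4)] [207. 196. 186.]
[92, np.float64(0.067), np.float64(209.2), np.float64(0.068), np.float64(208.0)] [207. 196. 186.]
[94, np.float64(0.09), np.float64(208.8), np.float64(0.091), np.float64(207.7)] [207. 196. 185.]
```

Slope of about 0 gives roughly 86.3°. I need about 5 mm more push.

Emit:
arm_command --increments '[{"hand": 0, "x": -0.003, "y": 0, "z": -0.001, "rx": 0, "ry": 0, "rz": 0}, {"hand": 0, "x": -0.0025, "y": 0, "z": 0, "rx": 0, "ry": 0, "rz": 0}, {"hand": 0, "x": 0, "y": 0, "z": 0, "rx": 0, "ry": 0, "rz": 0}]'

```text
t: 8.55
eef_pos: [0.5304, 0.1619, 0.0601]
ee_rot: [0.089, 3.139, 0.002]
ft_force: [-0.8, 0.5, 0.3]
grip_width: -0.0002
```

```bash
sed -i 's/range(186,206)/range(189,201)/' ang.py; python3 lip.py w6|head -1; python3 ang.py w6
```

```text
now [0.5304 0.1619 0.0601] tool shift [ 0.0004  0.0011 -0.0049] turn deg [0.06 0.09 0.01] F [-0.8  0.5  0.3]
edge slope du/dv 0.03055553520669756 u@195 208.68303886596152 [208.49 208.49 208.47 208.65 208.72 208.69 208.7  208.7  208.68 208.8
 208.82 208.8 ]
[80, np.float64(-0.089), np.float64(211.7), np.float64(-0.087), np.float64(210.4)] [207. 198. 188.]
[84, np.float64(-0.033), np.float64(210.8), np.float64(-0.031), np.float64(209.5)] [207. 197. 187.]
[86, np.float64(-0.007), np.float64(210.4), np.float64(-0.005), np.float64(209.1)] [207. 197. 186.]
[88, np.float64(0.019), np.float64(210.0), np.float64(0.02), np.float64(208.8)] [207. 197. 186.]
[90, np.float64(0.043), np.float64(209.6), np.float64(0.045), np.float64(208.4)] [207. 196. 186.]
[92, np.float64(0.067), np.float64(209.2), np.float64(0.068), np.float64(208.0)] [207. 196. 186.]
[94, np.float64(0.09), np.float64(208.8), np.float64(0.091), np.float64(207.7)] [207. 196. 185.]
```

The panel measures about 89–90.5° by edge slope, edge position and finger offset. Now I'll back off, rise and go to the stamp.

Emit:
arm_command --increments '[{"hand": 0, "x": 0.03, "y": 0, "z": 0, "rx": 0, "ry": 0, "rz": 0}, {"hand": 0, "x": 0.03, "y": 0, "z": 0, "rx": 0, "ry": 0, "rz": 0}, {"hand": 0, "x": 0, "y": 0, "z": -0.06, "rx": 0, "ry": 0, "rz": 0}, {"hand": 100, "x": 0, "y": 0, "z": -0.06, "rx": 0, "ry": 0, "rz": 0}, {"hand": 100, "x": 0, "y": -0.03, "z": -0.03, "rx": 0, "ry": 0, "rz": 0}]'

```text
t: 9.28
eef_pos: [0.4545, 0.1332, 0.1978]
ee_rot: [-0.083, -3.112, 0.011]
ft_force: [1.0, -0.3, 1.0]
grip_width: 0.0358
```

Emit:
arm_command --increments '[{"hand": 100, "x": 0, "y": -0.06, "z": 0, "rx": 0, "ry": 0, "rz": 0}, {"hand": 100, "x": 0, "y": -0.06, "z": 0, "rx": 0, "ry": 0, "rz": 0}, {"hand": 100, "x": 0, "y": -0.06, "z": 0, "rx": 0, "ry": 0, "rz": 0}, {"hand": 100, "x": 0, "y": -0.06, "z": 0, "rx": 0, "ry": 0, "rz": 0}, {"hand": 100, "x": 0, "y": -0.055, "z": 0, "rx": 0, "ry": 0, "rz": 0}]'

```text
t: 9.9
eef_pos: [0.4438, -0.1687, 0.207]
ee_rot: [-0.073, -3.131, 0.016]
ft_force: [0.9, -0.2, -0.7]
grip_width: 0.0854
```

```bash
cat > look.py <<'E'
from h import *
import pickle,sys
n=sys.argv[1]
delta([float(a) for a in sys.argv[2:5]],float(sys.argv[5]))
s=robot.state();c=read_camera("wrist");pickle.dump((s,c),open(n+".pkl","wb"));save(n+".png",c,s=1.5)
print(s["joint_positions"].round(2))
E
python3 look.py w7 .47 -.168 .2 3.085
python3 - <<'E'
from h import *
import pickle
S=read_camera("scene");s,c=pickle.load(open("w7.pkl","rb"));pickle.dump((s,c,S),open("w7s.pkl","wb"))
E
python3 ang.py w7s|head -1
```

```text
now [ 0.4438 -0.1687  0.207 ] tool shift [-0.0262  0.002   0.0067] turn deg [-0.61 -0.52  0.58] F [ 0.9 -0.2 -0.7]
shift after turn [-0.0261  0.0022  0.007 ]
[-0.5  -0.08 -0.05  1.6  -0.01 -0.45]
edge slope du/dv 0.028914274149105003 u@195 208.68980561435643 [208.52 208.49 208.47 208.66 208.72 208.73 208.72 208.69 208.68 208.8
```

View pics/w7.png

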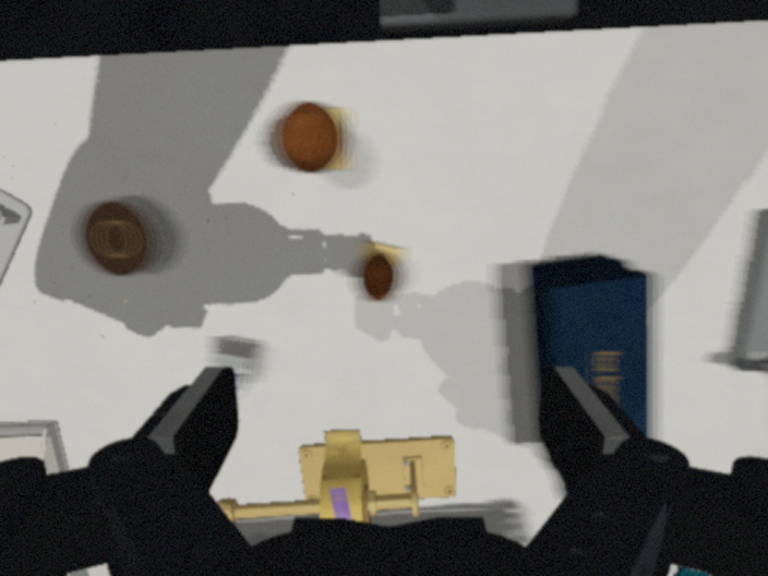

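Blurred, because the arm was still moving. The small stamp is at (378,277), its foot peeks out at (388,248), the big stamp is at (311,137), and the boxes are at right. I'll settle, move closer and take a sharp crop.

Emit:
arm_command --increments '[{"hand": 100, "x": -0.01, "y": 0, "z": 0.02, "rx": -0.6, "ry": -0.5, "rz": 0.6}, {"hand": 100, "x": 0, "y": 0, "z": 0.02, "rx": 0, "ry": 0, "rz": 0}, {"hand": 100, "x": 0, "y": 0, "z": 0, "rx": 0, "ry": 0, "rz": 0}, {"hand": 100, "x": 0, "y": 0, "z": 0, "rx": 0, "ry": 0, "rz": 0}]'

```text
t: 10.5
eef_pos: [0.4545, -0.1729, 0.1675]
ee_rot: [0.104, 3.137, -0.005]
ft_force: [0.5, 0.5, -0.2]
grip_width: 0.0856
```

```bash
python3 look.py w8 .452 -.168 .2 3.085
python3 - <<'E'
from h import *
import h,pickle
s,c=pickle.load(open("w8.pkl","rb"))
q=proj(c,[.452,-.168,.04]);print(q)
u,v=int(q[0])-60,int(q[1])-55;print(u,v);save("w8c.png",c,(u,v,u+120,v+95),6)
E
```

```text
now [ 0.4545 -0.1729  0.1675] tool shift [ 0.0027  0.0046 -0.0326] turn deg [-0.17  0.17 -0.57] F [ 0.5  0.5 -0.2]
shift after turn [ 0.0027  0.0048 -0.0325]
[-0.5  -0.06 -0.12  1.51 -0.   -0.43]
[264.92011603 174.36244443]
204 119
```

View pics/w8c.png

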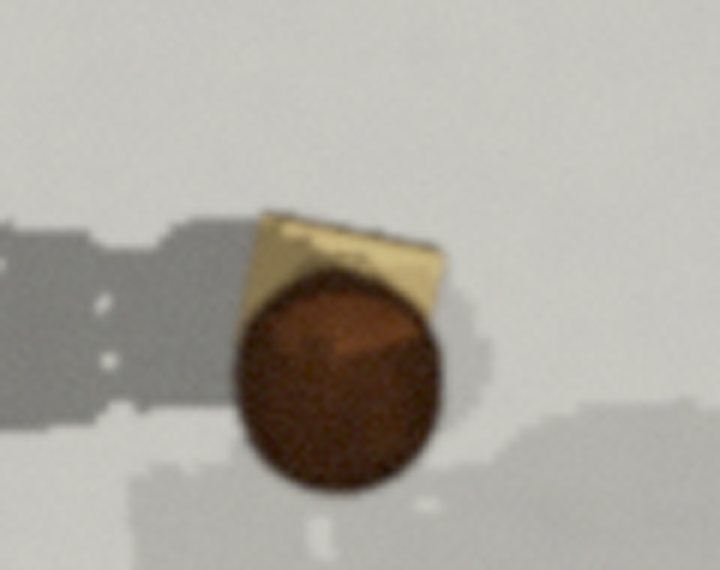

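Sharp crop: the foot's near edge runs (262,214)–(443,250), its left side descends to (240,325), and the handle bulb is centred at (338,385).

Run:
```python
from h import *
import h,pickle
s,c=pickle.load(open("w8.pkl","rb"))
h.robot=type("r",(),{"state":staticmethod(lambda:s)})
f=lambda u,v:((u+.5)/6-.5+204,(v+.5)/6-.5+119)
a,b=ray(c,f(262,212),.008),ray(c,f(443,249),.008);d=b-a;L=np.hypot(*d[:2]);print(a,b,"len",L)
e=ray(c,f(240,325),.008);print("left dir",np.degrees(np.arctan2(*(e-a)[[1,0]])))
y=d[:2]/L;x=np.array([y[1],-y[0]]);print("yaw of stamp x",np.degrees(np.arctan2(x[1],x[0])))
print("centre",(a+b)[:2]/2+.011*x)
for z in(.055,.065,.073):print("handle",z,ray(c,f(338,385),z),ray(c,f(238,385),z)[1]-ray(c,f(440,385),z)[1])
A=rot(s["ee_rot"]);print("tool yaw",np.degrees(np.arctan2(A[1,0],A[0,0])))
```

```text
[ 0.43918841 -0.18325497  0.008     ] [ 0.44685201 -0.15557181  0.008     ] len 0.028724347888469896
left dir -15.237390511311258
yaw of stamp x -15.473808274917566
centre [ 0.45362149 -0.17234817]
handle 0.055 [ 0.45512498 -0.17253239  0.055     ] -0.027183049669544906
handle 0.065 [ 0.45246165 -0.17236453  0.065     ] -0.026160246778444418
handle 0.073 [ 0.45033099 -0.17223024  0.073     ] -0.02534200446556406
tool yaw 176.18484676244617
```

Stamp: centre (0.4536, -0.1723), yaw -15.4°, foot edge 29 mm and bulb about 26 mm, which matches the small stamp. Fingertip pixels put the open tips at about 22 mm behind the TCP (the shut estimate is consistent with the 13 mm swing). TCP z of about 0.020 therefore gives a grip height of about 52 mm, and it is still clear of the table if the stated geometry is right after all.

Emit:
arm_command --increments '[{"hand": 100, "x": 0, "y": 0, "z": 0, "rx": -0.2, "ry": 0.2, "rz": 5.8}, {"hand": 100, "x": 0, "y": 0, "z": 0, "rx": 0, "ry": 0, "rz": 5.8}, {"hand": 100, "x": 0, "y": 0, "z": 0.03, "rx": 0, "ry": 0, "rz": 0}, {"hand": 100, "x": 0, "y": 0, "z": 0, "rx": 0, "ry": 0, "rz": 0}]'

```text
t: 11.05
eef_pos: [0.4572, -0.1727, 0.1419]
ee_rot: [0.427, 3.105, -0.003]
ft_force: [-0.2, 0.3, 0.1]
grip_width: 0.0856
```

```bash
python3 -c "
from h import *
delta([.4536,-.1723,.02],np.radians(164.6))"
```

```text
now [ 0.4572 -0.1727  0.1419] tool shift [ 0.0044 -0.0005  0.1219] turn deg [-0.05  0.42 -0.27] F [-0.2  0.3  0.1]
shift after turn [ 0.0035 -0.0005  0.1219]
```

Emit:
arm_command --increments '[{"hand": 100, "x": 0.0035, "y": 0, "z": 0.02, "rx": 0, "ry": 0.4, "rz": 0}, {"hand": 100, "x": 0, "y": 0, "z": 0.03, "rx": 0, "ry": 0, "rz": 0}, {"hand": 100, "x": 0, "y": 0, "z": 0.025, "rx": 0, "ry": 0, "rz": 0}, {"hand": 100, "x": 0, "y": 0, "z": 0.012, "rx": 0, "ry": 0, "rz": 0}, {"hand": 100, "x": 0, "y": 0, "z": 0, "rx": 0, "ry": 0, "rz": 0}]'

```text
t: 11.68
eef_pos: [0.4603, -0.1743, 0.0629]
ee_rot: [0.423, 3.098, -0.01]
ft_force: [0.2, -0.2, 0.3]
grip_width: 0.0852
```

```bash
python3 look.py w9 .4536 -.1723 .02 2.873
python3 - <<'E'
from h import *
import pickle
S=read_camera("scene")
s,c=pickle.load(open("w9.pkl","rb"))
im=np.zeros((560,800,3),np.uint8)
a=cv2.resize(c["img"][150:330,130:390,::-1],None,fx=1.6,fy=1.6); q=proj(S,[.4536,-.1723,.05]).astype(int);print(q)
b=cv2.resize(S["img"][q[1]-35:q[1]+35,q[0]-35:q[0]+35,::-1],None,fx=5.5,fy=5.5,interpolation=cv2.INTER_CUBIC)
im[:a.shape[0],:a.shape[1]]=a; im[:b.shape[0],416:800]=b[:,:384]
cv2.imwrite("pics/w9b.png",im)
# dump
pickle.dump((s,c,S),open("w9s.pkl","wb"))
for z in(.02,.03,.04,.05,.06):print(z,((proj(S,s["eef_pos"]*[1,1,0]+[0,0.045,z])-q+35)*5.5+[416,0]).round())
E
```

```text
now [ 0.4603 -0.1743  0.0629] tool shift [0.0077 0.0003 0.0428] turn deg [-0.25  0.88 -0.17] F [ 0.2 -0.2  0.3]
shift after turn [0.007  0.0002 0.0429]
[-0.5  -0.03 -0.29  1.29 -0.   -0.23]
[329 166]
0.02 [552. 268.]
0.03 [553. 251.]
0.04 [555. 234.]
0.05 [557. 217.]
0.06 [558. 200.]
```

View pics/w9b.png

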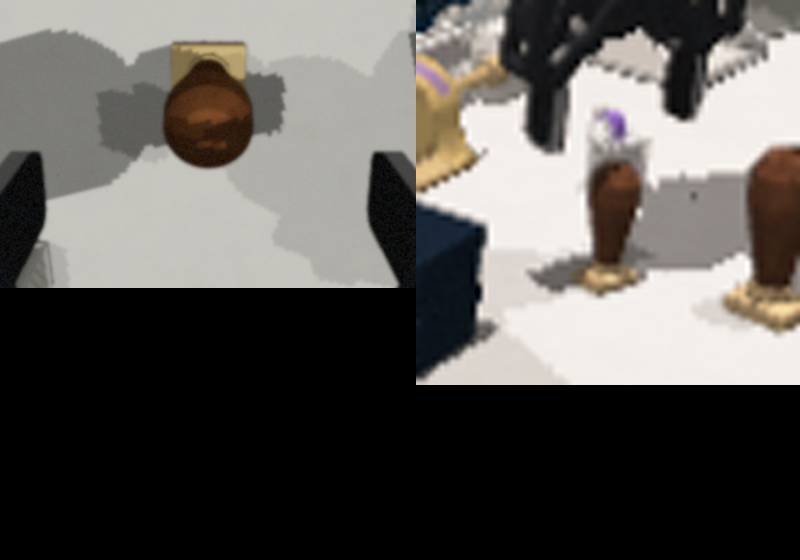

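Confirmed: in the scene view the open fingertip at (547,148) stands at z of about 0.09 with the TCP at 0.063, so tips are about 27 mm behind the TCP. In the wrist view the foot's near edge is level, (171,43)–(245,43), so the tool is square with the stamp and centred in y. I'll re-derive the stamp position from this close view, then descend.

Run:
```python
from h import *
import h,pickle
s,c,S=pickle.load(open("w9s.pkl","rb"))
g=c["img"].astype(int)[174:186,225:300];
f=lambda u,v:((u+.5)/1.6-.5+130,(v+.5)/1.6-.5+150)
a,b=ray(c,f(171,42),.008),ray(c,f(246,42),.008);d=(b-a)[:2];L=np.hypot(*d);y=d/L;x=np.array([y[1],-y[0]])
C=(a+b)[:2]/2+.011*x;print(L,C,np.degrees(np.arctan2(x[1],x[0])))
delta([*C,.019],np.arctan2(x[1],x[0])+np.pi)
```

```text
0.02967393542496166 [ 0.45453238 -0.1725822 ] -15.492444963362855
now [ 0.4612 -0.1748  0.0641] tool shift [0.0078 0.0006 0.0449] turn deg [-0.28  1.01 -0.07] F [0.2 0.2 0.3]
shift after turn [0.007  0.0004 0.0451]
```

Emit:
arm_command --increments '[{"hand": 100, "x": 0.007, "y": 0, "z": 0, "rx": -0.3, "ry": 1.0, "rz": 0}, {"hand": 100, "x": 0.001, "y": 0, "z": 0.015, "rx": 0, "ry": 0, "rz": 0}, {"hand": 100, "x": 0.001, "y": 0, "z": 0.015, "rx": 0, "ry": 0, "rz": 0}, {"hand": 100, "x": 0, "y": 0, "z": 0.008, "rx": 0, "ry": 0, "rz": 0}, {"hand": 100, "x": 0, "y": 0, "z": 0, "rx": 0, "ry": 0, "rz": 0}]'

```text
t: 12.4
eef_pos: [0.4528, -0.1728, 0.0249]
ee_rot: [0.425, 3.111, -0.0]
ft_force: [0.3, 0.6, -0.5]
grip_width: 0.0852
```

```bash
python3 -c "
from h import *
delta([.4545,-.1726,.019],np.radians(164.5))"
```

```text
now [ 0.4528 -0.1728  0.0249] tool shift [-0.0016  0.0007  0.0059] turn deg [ 0.01  0.07 -0.07] F [ 0.3  0.6 -0.5]
shift after turn [-0.0016  0.0006  0.0059]
```

Emit:
arm_command --increments '[{"hand": 100, "x": -0.0015, "y": 0.0005, "z": 0.005, "rx": 0, "ry": 0, "rz": 0}, {"hand": 100, "x": 0, "y": 0, "z": 0, "rx": 0, "ry": 0, "rz": 0}, {"hand": 0, "x": 0, "y": 0, "z": 0, "rx": 0, "ry": 0, "rz": 0}, {"hand": 0, "x": 0, "y": 0, "z": 0, "rx": 0, "ry": 0, "rz": 0}, {"hand": 0, "x": 0, "y": 0, "z": 0, "rx": 0, "ry": 0, "rz": 0}]'

```text
t: 13.02
eef_pos: [0.4553, -0.1731, 0.0205]
ee_rot: [0.425, 3.11, -0.001]
ft_force: [-0.2, 0.3, -0.6]
grip_width: 0.0325
```

Emit:
arm_command --increments '[{"hand": 0, "x": 0, "y": 0, "z": 0, "rx": 0, "ry": 0, "rz": 0}, {"hand": 0, "x": 0, "y": 0, "z": 0, "rx": 0, "ry": 0, "rz": 0}, {"hand": 0, "x": 0, "y": 0, "z": 0, "rx": 0, "ry": 0, "rz": 0}]'

```text
t: 13.4
eef_pos: [0.4556, -0.1732, 0.0208]
ee_rot: [0.425, 3.109, -0.001]
ft_force: [-1.1, 0.4, -0.3]
grip_width: 0.0263
```

```bash
python3 look.py w10 .4545 -.1726 .019 2.871
python3 - <<'E'
from h import *
import pickle
s,c=pickle.load(open("w10.pkl","rb"));
g=c["img"].astype(int)
# yellow foot mask
im=c["img"];hsv=cv2.cvtColor(im,cv2.COLOR_RGB2HSV);m=cv2.inRange(hsv,(15,70,90),(32,255,255));m[:, :180]=0;m[:,340:]=0
ys,xs=np.nonzero(m);print(len(xs),xs.min(),xs.max(),ys.min(),ys.max())
print([proj(c,[.4545+a,-.1726,.008]) for a in(-.011,.011)])
E
```

```text
now [ 0.4556 -0.1732  0.0208] tool shift [0.0012 0.0003 0.0018] turn deg [-0.02  0.22 -0.05] F [-1.1  0.4 -0.3]
shift after turn [0.0012 0.0003 0.0018]
[-0.5  -0.   -0.35  1.22  0.   -0.23]
1582 180 288 82 246
[array([254.04827613, 209.20403564]), array([265.23749336, 246.66253544])]
```

Emit:
arm_command --increments '[{"hand": 0, "x": 0, "y": 0, "z": -0.01, "rx": 0, "ry": 0, "rz": 0}, {"hand": 0, "x": 0, "y": 0, "z": -0.03, "rx": 0, "ry": 0, "rz": 0}, {"hand": 0, "x": 0, "y": 0, "z": -0.04, "rx": 0, "ry": 0, "rz": 0}, {"hand": 0, "x": 0, "y": 0, "z": -0.04, "rx": 0, "ry": 0, "rz": 0}, {"hand": 0, "x": 0, "y": 0, "z": 0, "rx": 0, "ry": 0, "rz": 0}]'

```text
t: 14.08
eef_pos: [0.4538, -0.1725, 0.1445]
ee_rot: [0.425, 3.112, -0.0]
ft_force: [-0.4, 0.1, -1.9]
grip_width: 0.0259
```

```bash
cat > foot.py <<'E'
# foot in tool frame: yellow near edge (tool +x side), underside known
from h import *
import pickle,sys
s=robot.state();c=read_camera("wrist");S=read_camera("scene");pickle.dump((s,c,S),open(sys.argv[1]+".pkl","wb"))
save(sys.argv[1]+".png",c,(160,130,360,280),4)
hsv=cv2.cvtColor(c["img"],cv2.COLOR_RGB2HSV)
m=cv2.inRange(hsv,(15,60,70),(35,255,255))
w=m[190:260,215:305]
print(s["eef_pos"],s["grip_width"],s["ft_force"].round(1))
for r in range(0,70,2): print(190+r,"".join("#" if v else "." for v in w[r,::2]))
E
python3 foot.py w11; python3 -c "
from h import *
delta([.4556,-.1732,.14],np.radians(164.5))"
```

```text
[ 0.45380997 -0.17248569  0.14447132] 0.02590132782123583 [-0.4  0.1 -1.9]
190 .............................................
192 .............................................
194 .............................................
196 .............................................
198 .............................................
200 .............................................
202 .............................................
204 .............................................
206 .........###########################.........
208 .........############################........
210 .........############################........
212 .........############################........
214 .........############################........
216 .........############################........
218 .........############################........
220 .........############################........
222 .........##########........##########........
224 .........#########..........#########........
226 .........########............########........
228 .........#######..............#######........
230 .........#######.....
[... 182 characters left out ...]
......####...................#####........
240 .........###.....................####........
242 .........###......................###........
244 .........##.......................###........
246 ...................................#.........
248 .............................................
250 ........#....................................
252 .............................................
254 .............................................
256 .............................................
258 .............................................
now [ 0.4515 -0.1712  0.1403] tool shift [-0.0045 -0.0008  0.0002] turn deg [ 0.1  -0.38 -0.07] F [-0.8  0.1 -1.1]
shift after turn [-0.0045 -0.0008  0.0003]
```

Lifted: the force is about 1.1–1.9 N, and the foot reads square in the jaws (columns 233–287, level). Next I'll turn to the jig's yaw, then cross above the boxes with the underside at about 0.13.

Emit:
arm_command --increments '[{"hand": 0, "x": 0, "y": 0, "z": -0.01, "rx": 0, "ry": -0.3, "rz": -6.1}, {"hand": 0, "x": 0, "y": 0, "z": -0.005, "rx": 0, "ry": 0, "rz": -6.2}, {"hand": 0, "x": -0.003, "y": 0.04, "z": 0, "rx": 0, "ry": 0, "rz": 0}, {"hand": 0, "x": -0.003, "y": 0.05, "z": 0, "rx": 0, "ry": 0, "rz": 0}, {"hand": 0, "x": -0.003, "y": 0.05, "z": 0, "rx": 0, "ry": 0, "rz": 0}]'

```text
t: 14.8
eef_pos: [0.4618, -0.0293, 0.1447]
ee_rot: [-0.091, -3.121, -0.013]
ft_force: [1.2, -0.3, -1.9]
grip_width: 0.0261
```

```bash
python3 -c "
from h import *
delta([.48,.1646,.155],np.pi-.0565);print(robot.state()['grip_width'])"
```

```text
now [ 0.4618 -0.0293  0.1447] tool shift [-0.0067  0.1947 -0.0088] turn deg [ 0.46 -1.1  -0.09] F [ 1.2 -0.3 -1.9]
shift after turn [-0.0072  0.1946 -0.0103]
0.026091662004158123
```

Emit:
arm_command --increments '[{"hand": 0, "x": 0, "y": 0.045, "z": -0.009, "rx": 0.4, "ry": -1.1, "rz": 0}, {"hand": 0, "x": -0.002, "y": 0.05, "z": 0, "rx": 0, "ry": 0, "rz": 0}, {"hand": 0, "x": -0.002, "y": 0.05, "z": 0, "rx": 0, "ry": 0, "rz": 0}, {"hand": 0, "x": -0.002, "y": 0.03, "z": 0, "rx": 0, "ry": 0, "rz": 0}, {"hand": 0, "x": 0, "y": 0, "z": 0, "rx": 0, "ry": 0, "rz": 0}]'

```text
t: 15.42
eef_pos: [0.4704, 0.1531, 0.142]
ee_rot: [-0.083, -3.121, 0.001]
ft_force: [-0.7, -0.6, -1.1]
grip_width: 0.0263
```

```bash
python3 -c "
from h import *
delta([.484,.1646,.11],np.pi-.0565);print(robot.state()['grip_width'])"
```

```text
now [0.4704 0.1531 0.142 ] tool shift [-0.0136  0.0122  0.0317] turn deg [-0.07 -1.12  0.19] F [-0.7 -0.6 -1.1]
shift after turn [-0.0129  0.0122  0.032 ]
0.026315789418553566
```

Emit:
arm_command --increments '[{"hand": 0, "x": -0.007, "y": 0.007, "z": 0, "rx": 0, "ry": -1.1, "rz": 0.2}, {"hand": 0, "x": -0.006, "y": 0.005, "z": 0.015, "rx": 0, "ry": 0, "rz": 0}, {"hand": 0, "x": 0, "y": 0, "z": 0.02, "rx": 0, "ry": 0, "rz": 0}, {"hand": 0, "x": 0, "y": 0, "z": 0.01, "rx": 0, "ry": 0, "rz": 0}, {"hand": 0, "x": 0, "y": 0, "z": 0, "rx": 0, "ry": 0, "rz": 0}]'

```text
t: 16.05
eef_pos: [0.4831, 0.1612, 0.0898]
ee_rot: [-0.097, -3.135, 0.007]
ft_force: [-0.4, 0.6, -0.7]
grip_width: 0.0261
```

```bash
python3 -c "
from h import *
delta([.4881,.1646,.07],np.pi-.0565);print(robot.state()['grip_width'])"
```

```text
now [0.4831 0.1612 0.0898] tool shift [-0.0048  0.0037  0.0197] turn deg [-0.25 -0.31 -0.31] F [-0.4  0.6 -0.7]
shift after turn [-0.0048  0.0036  0.0198]
0.02608187227328106
```

Emit:
arm_command --increments '[{"hand": 0, "x": -0.005, "y": 0.0035, "z": 0.005, "rx": -0.2, "ry": -0.3, "rz": -0.3}, {"hand": 0, "x": 0, "y": 0, "z": 0.01, "rx": 0, "ry": 0, "rz": 0}, {"hand": 0, "x": 0, "y": 0, "z": 0.003, "rx": 0, "ry": 0, "rz": 0}, {"hand": 0, "x": 0, "y": 0, "z": 0, "rx": 0, "ry": 0, "rz": 0}, {"hand": 0, "x": 0, "y": 0, "z": 0, "rx": 0, "ry": 0, "rz": 0}]'

```text
t: 16.68
eef_pos: [0.4901, 0.1644, 0.0721]
ee_rot: [0.09, 3.137, 0.0]
ft_force: [-0.3, 0.0, -1.5]
grip_width: 0.0261
```

```bash
python3 -c "
from h import *
delta([.4881,.1646,.0438],np.pi-.0565)"; python3 foot.py w12|head -1
python3 - <<'E'
from h import *
import pickle
s,c,S=pickle.load(open("w12.pkl","rb"))
a=cv2.resize(c["img"][130:290,170:350,::-1],None,fx=3,fy=3,interpolation=cv2.INTER_CUBIC)
cv2.imwrite("pics/w12b.png",a)
p=(.4948,.1651,-.0565);ca,sa=np.cos(p[2]),np.sin(p[2])
for n,l in(("frame in near L/R",(-.024,.02,.016)),("",(-.024,-.02,.016)),("blank near",(-.038,.038,.013)),("",(-.038,-.038,.013))):
    print(n,proj(c,[p[0]+ca*l[0]-sa*l[1],p[1]+sa*l[0]+ca*l[1],l[2]]))
im=c["img"]
hsv=cv2.cvtColor(im,cv2.COLOR_RGB2HSV);m=cv2.inRange(hsv,(15,60,70),(35,255,255))[140:262,205:315]
for r in range(0,122,3): print(140+r,"".join("#" if v else "." for v in m[r]))
E
python3 ang.py w12|head -1
```

```text
now [0.4901 0.1644 0.0721] tool shift [0.0021 0.0001 0.0283] turn deg [ 0.01  0.17 -0.04] F [-0.3  0.  -1.5]
shift after turn [0.002  0.0001 0.0283]
[0.49006558 0.16443123 0.07206168] 0.02614435110936426 [-0.3  0.  -1.5]
frame in near L/R [292.00512048 175.02062582]
 [228.87907491 175.06346044]
blank near [320.68353377 152.28813345]
 [200.18095699 152.36717169]
140 ..............................................................................................................
143 ..............................................................................................................
146 ..............................................................................................................
149 ..............................................................................................................
152 ..............................................................................................................
155 ..............................................................................................................
158 ..........................................
[... 3411 characters left out ...]
...........................................................................................................
251 ..............................................................................................................
254 ..............................................................................................................
257 ..............................................................................................................
260 ..............................................................................................................
edge slope du/dv 0.029455966494704666 u@195 208.68718524164169 [208.51 208.49 208.47 208.66 208.71 208.73 208.71 208.69 208.69 208.8
```

Run:
```python
import pickle
s,c,S=pickle.load(open("w12.pkl","rb"))
for u in(240,260,280):print([tuple(int(x) for x in c["img"][v,u]) for v in range(196,220)])
```

```text
[(44, 62, 93), (45, 59, 91), (45, 63, 90), (44, 63, 88), (50, 64, 95), (45, 61, 93), (49, 64, 95), (60, 69, 92), (78, 75, 75), (97, 82, 64), (97, 84, 55), (105, 91, 62), (121, 104, 70), (135, 117, 77), (143, 126, 84), (144, 125, 85), (144, 126, 85), (144, 126, 84), (144, 123, 82), (144, 125, 85), (145, 127, 87), (140, 123, 84), (125, 108, 70), (114, 98, 67)]
[(40, 48, 76), (31, 44, 66), (27, 39, 66), (27, 44, 66), (32, 43, 66), (35, 45, 69), (30, 46, 70), (43, 49, 64), (79, 72, 64), (93, 82, 59), (105, 91, 62), (109, 96, 64), (123, 106, 73), (135, 116, 78), (142, 124, 85), (146, 125, 86), (143, 125, 85), (142, 122, 82), (120, 103, 71), (104, 93, 61), (108, 92, 63), (125, 106, 70), (132, 113, 75), (104, 87, 57)]
[(55, 79, 112), (56, 79, 116), (62, 84, 121), (58, 83, 120), (57, 82, 120), (60, 83, 124), (62, 83, 124), (67, 84, 121), (77, 84, 102), (95, 87, 76), (104, 89, 62), (111, 97, 64), (142, 122, 83), (162, 141, 97), (142, 124, 84), (116, 101, 65), (112, 98, 65), (114, 98, 68), (109, 94, 63), (110, 95, 66), (112, 97, 65), (111, 95, 65), (110, 95, 65), (111, 96, 66)]
```

View pics/w12b.png

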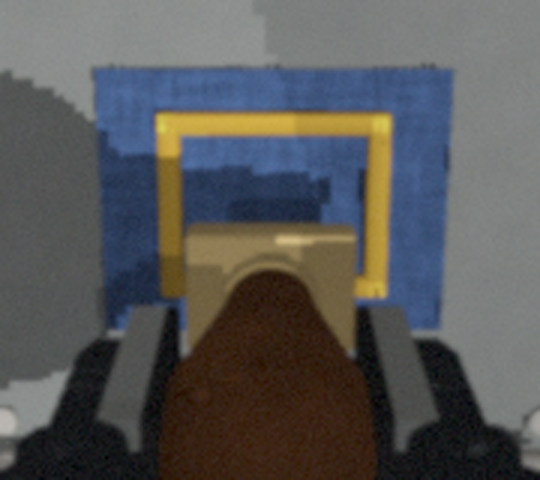

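Good picture: the foot is square with the frame and about 0.8 mm off in y, with its near bottom edge at row 204 (native). Foot centre in the tool frame is about (+0.6, +0.9) mm. I'll correct that and descend to the final height.

Emit:
arm_command --increments '[{"hand": 0, "x": 0.0025, "y": 0.001, "z": 0, "rx": 0, "ry": 0.2, "rz": 0}, {"hand": 0, "x": 0, "y": 0, "z": 0.01, "rx": 0, "ry": 0, "rz": 0}, {"hand": 0, "x": 0, "y": 0, "z": 0.008, "rx": 0, "ry": 0, "rz": 0}, {"hand": 0, "x": 0, "y": 0, "z": 0, "rx": 0, "ry": 0, "rz": 0}, {"hand": 0, "x": 0, "y": 0, "z": 0, "rx": 0, "ry": 0, "rz": 0}]'

```text
t: 17.4
eef_pos: [0.4873, 0.1657, 0.0527]
ee_rot: [-0.09, -3.139, -0.0]
ft_force: [0.1, 0.5, -0.8]
grip_width: 0.0263
```

```bash
python3 -c "
from h import *
delta([.4875,.1653,.0438],np.pi-.0565)"
```

```text
now [0.4873 0.1657 0.0527] tool shift [-0.0002 -0.0004  0.0089] turn deg [ 0.01 -0.05 -0.03] F [ 0.1  0.5 -0.8]
shift after turn [-0.0002 -0.0004  0.0089]
```

Emit:
arm_command --increments '[{"hand": 0, "x": 0, "y": 0, "z": 0.004, "rx": 0, "ry": 0, "rz": 0}, {"hand": 0, "x": 0, "y": 0, "z": 0.004, "rx": 0, "ry": 0, "rz": 0}, {"hand": 0, "x": 0, "y": 0, "z": 0, "rx": 0, "ry": 0, "rz": 0}, {"hand": 0, "x": 0, "y": 0, "z": 0, "rx": 0, "ry": 0, "rz": 0}]'

```text
t: 17.9
eef_pos: [0.4876, 0.1657, 0.0444]
ee_rot: [-0.09, -3.14, -0.0]
ft_force: [0.8, -0.0, -1.5]
grip_width: 0.0261
```

```bash
python3 -c "
from h import *
delta([.4875,.1653,.0438],np.pi-.0565)"; python3 foot.py w13|head -1;python3 ang.py w13|head -1
python3 - <<'E'
from h import *
import pickle
s,c,S=pickle.load(open("w13.pkl","rb"))
hsv=cv2.cvtColor(c["img"],cv2.COLOR_RGB2HSV);m=cv2.inRange(hsv,(15,60,70),(35,255,255))[150:250,205:315]
for r in range(0,100,4): print(150+r,"".join("#" if v else "." for v in m[r]))
hs=cv2.cvtColor(S["img"],cv2.COLOR_RGB2HSV);m=cv2.inRange(hs,(15,60,70),(35,255,255))[198:230,225:260]
print("scene bottom pred",[proj(S,[.4869+a,.1655+b,.0232]).round(1) for a,b in((-.011,.015),(-.011,-.015),(.011,.015))])
for r in range(32): print(198+r,"".join("#" if v else "." for v in m[r]))
E
```

```text
now [0.4876 0.1657 0.0444] tool shift [ 0.0001 -0.0004  0.0006] turn deg [ 0.01 -0.02 -0.04] F [ 0.8 -0.  -1.5]
shift after turn [ 0.0001 -0.0004  0.0006]
[0.48758133 0.16570908 0.04440882] 0.026133177746501594 [ 0.8 -0.  -1.5]
edge slope du/dv 0.030564114132770482 u@195 208.68999476955747 [208.52 208.5  208.46 208.66 208.7  208.72 208.72 208.69 208.7  208.8
150 ..............................................................................................................
154 ..............................................................................................................
158 ..............................................................................................................
162 ..............................................................................................................
166 ..............................................................................................................
170 ..............................................................................................................
174 .............................................
[... 2803 characters left out ...]
######.###..........
213 .......#############...####........
214 .....#####...####........####......
215 ....####................#####......
216 .....####..............####........
217 .......####.........#####..........
218 ........####......#####............
219 ..........####..#####..............
220 ...........########................
221 .............####..................
222 ...................................
223 ...................................
224 ...................................
225 ...................................
226 ...................................
227 ...................................
228 ...................................
229 ...................................
```

Run:
```python
from h import *
import h,pickle
s,c,S=pickle.load(open("w13.pkl","rb"))
h.robot=type("r",(),{"state":staticmethod(lambda:s)})
print("pred inner/outer near",[proj(c,[.4869-d,.1655,.016]).round(1) for d in(.016,.021)])
print("pred foot bottom/top near", [proj(c,[.4869-.011,.1655,z]).round(1) for z in(.0236,.0316)])
for u in(238,282):print([(v,)+tuple(int(x) for x in c["img"][v,u][[0,2]]) for v in range(178,213)])
```

```text
pred inner/outer near [array([257. , 191.8]), array([256.5, 183.1])]
pred foot bottom/top near [array([257.5, 204.6]), array([257.5, 209.5])]
[(178, 73, 147), (179, 74, 150), (180, 76, 145), (181, 83, 123), (182, 117, 82), (183, 171, 61), (184, 196, 65), (185, 206, 75), (186, 206, 72), (187, 204, 70), (188, 201, 69), (189, 196, 64), (190, 179, 72), (191, 133, 110), (192, 84, 127), (193, 51, 109), (194, 41, 91), (195, 46, 90), (196, 39, 86), (197, 46, 92), (198, 48, 91), (199, 42, 91), (200, 41, 89), (201, 44, 89), (202, 40, 83), (203, 55, 79), (204, 78, 68), (205, 96, 60), (206, 104, 60), (207, 111, 64), (208, 122, 70), (209, 137, 81), (210, 141, 81), (211, 144, 86), (212, 145, 84)]
[(178, 68, 132), (179, 69, 136), (180, 70, 136), (181, 80, 117), (182, 108, 77), (183, 149, 50), (184, 177, 58), (185, 186, 57), (186, 186, 58), (187, 186, 62), (188, 181, 60), (189, 176, 56), (190, 160, 64), (191, 115, 91), (192, 75, 116), (193, 61, 123), (194, 63, 124), (195, 66, 127), (196, 60, 121), (197, 63, 120), (198, 57, 118), (199, 53, 111), (200, 38, 84), (201, 33, 65), (202, 33, 63), (203, 39, 62), (204, 62, 58), (205, 89, 57), (206, 100, 60), (207, 103, 61), (208, 120, 68), (209, 141, 83), (210, 146, 89), (211, 128, 74), (212, 117, 69)]
```

The foot-to-frame gap is 12.9 px against 12.8 predicted, y is centred within about 0.3 mm, and the panel edge is unchanged. Handing in.

```bash
python3 -c "
from rig import robot
print(robot.close_job())"
```

```text
the job is handed in; nothing more can be done
None
```

I folded the panel upright and handed the job in at about 18 s. The arm was still holding the small stamp, about 1 cm above the blank and centred in the brass frame.

**Last checks**
- **Panel:** it stands at about 89–91°. The edge slope reads 89° and the other two estimates slightly over 90°. The reading stayed the same after the finger left it and up to hand-in.
- **Stamp:** the foot is centred in the frame within about 0.5 mm and square to within about 1°. The tool is vertical to within 0.1°.
- **Height:** the underside is about 23.6 mm above the table, so 10.6 mm above the blank. This comes from the height at the grasp and fits both camera views.
- **Grip:** the jaws hold the handle at a width of 26.1 mm. At no reading did the wrist force exceed about 3 N.

**What disagreed or went wrong**
- **Fingertips:** the task puts the fingertips 22 mm ahead of the TCP, but the pictures show them behind it, by about 10 mm shut and 25 mm open. My first push therefore passed over the lip without moving the panel. I then used the measured tip position, and the second push worked.
- **Wrist turn:** the first approach ran joint 6 to the end of its range, so I redid it with the tool half turned.
- **Not checked:** I took no last picture of the gift boxes and the other bystanders. The stamp crossed the boxes with its underside more than 12 cm up, and I felt no unexpected contact.

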